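Collect the rock specimens and nest the emptied trays

ROBOT

A 7-joint arm with a two-finger parallel gripper is mounted at the origin on the work surface. World frame = base frame: x ahead of the robot, y to its left, z up, the work surface at z = 0. Lengths are in m, angles in rad, forces in N, time in s.
With the tool pointing down it reaches from about 0.35 to 0.9 m from the base axis. Payload 8.1 kg.
Tool frame: the origin (TCP) lies between the finger pads; the fingertips stand 11 mm ahead of it and the grasp point (between the pads) lies 8 mm behind it; z points along the fingers, y is the direction in which the jaws open and shut (so a half turn about z gives the same grasp; the last joint's range is limited). The gripper opens to 92 mm and grips with 3 to 60 N. Pads are 19 mm wide; open, the fingers measure 130 mm over their backs; the gripper's body (75 mm by 190 mm) begins 47 mm behind the grasp point.
Start: joints at [-1.377, 0.434, 0.025, 1.573, -0.012, 1.134, -0.075], TCP at [0.183, 0.598, 0.238] pointing down, gripper open.
Joint ranges: [-2.62, 2.62], [-0.44, 2.09], [-1.27, 1.32], [0.08, 2.57], [-1.32, 4.46], [0.12, 2], [-2.74, 2.74]. Speed limits (rad/s): [2.22, 2.22, 3.01, 3.01, 3.14, 3.14, 3.14].

INTERFACE

Orientations are given as a 3x3 rotation matrix whose columns are the frame's x, y, z axes.
In Python, from plant import observe, read_camera, get_calibration, ticket gives the robot as it stands.
- The arm moves only by the shell command python3 -m crank 'ROWS'. ROWS is text: rows parted by semicolons, each of 7 numbers parted by spaces: the finger opening in cm, from 0 to 9.18, then the shift along the world's x, y, z in cm, then the turn, a rotation vector about the world's x, y, z in degrees. In form: grip dx dy dz ax ay az; .... A call has 1 to 5 rows; each row is the pose to reach, as a shift and turn from the pose commanded when the call began; what a row does not reach only later rows make up. A row lasts 1/12 s, in which the tool goes at most 41.7 mm and 7.16 degrees, less where a joint would pass 70% of its speed; a pose out of reach is approached as far as the arm can. A call with a gripper value outside its range is refused whole. The fingers move at their own pace and stop on an object; the grip force is fixed at half the most. Time passes only in rows, so rows that repeat a pose let the fingers close. It gives the time, the measured TCP pose, the force and the opening at its end, in the units of the state.
- observe(): the state, without advancing time (a new reading comes with each control period).
- read_camera(name): name is "side" or "top" or "wrist"; returns (picture, depth): 480x640x3 uint8, red, green, blue; 480x640 float32, m along the optical axis (not along the pixel's ray), 0 where there is no reading.
- get_calibration(name): a dict with "fx", "fy", "cx", "cy" (pixels), "dist" ([k1, k2, p1, p2, k3] as OpenCV has them; the pictures are not rectified), "R" (3x3) and "t" (3): a world point X has camera coordinates R X + t; the wrist camera has in their place "mount" (4x4, takes a point from camera to tool coordinates, whose origin is the TCP and whose axes are the flange's). Camera axes: x right, y down, z forward; pixel columns grow to the right and rows downward; lengths in m; the calibration is good to about 2 mm. A picture is of the moment at which its call begins: read the wrist's pose just before it. get_calibration takes no time and is no camera call.
- ticket.finish_job(): hands the job in, once; it reports no verdict.
The state is a dict: "t": time; "joint_pos": joint angles; "qd": joint speeds; "joint_efforts": joint torques, N m; "eef_pos": TCP position; "eef_rot": TCP orientation; "contact_force": force on the tool from outside, world axes, zero at the start; "moment": the same for the moment, N m; "gripper_width": finger opening in m.
Only numpy, scipy, OpenCV 4.12 (cv2) and the standard library are available. Lean on these libraries where they do the work, as an engineer would, in place of code of your own. Each camera call takes 0.05 s, during which the arm holds its last target.

TASK

Collect all the rock specimens in the wooden box: carry the white tray over the box and tip it so that its rocks slide off into the box, then lay it flat, the right way up, squarely in the middle of the black mat; only then do the same with the blue tray, and set it flat inside the white one. Rocks lying loose on the table (and any that go astray) also go into the box, and the glassware, lens and case around are left alone.

Things in the scene. Friction and masses are not known exactly. Their poses are not given: they have to be found in the camera images.
- large_tray: white tray, floor 180 (x) x 110 (y) x 4 mm, 170 g; side and +x end walls 4 mm thick, 20 mm high; -x end open (pouring lip). Black handle behind the +x end: upright plate 10 mm thick (x), 44 wide (y), top 65 mm above the underside, middle at x = +95 mm. Origin: centre of the underside; z up. Starts flat, handle away from the robot. Smooth: rocks slide off at 17 to 25 degrees of tilt
- small_tray: blue tray of the same form, floor 115 (x) x 80 (y) x 4 mm, 110 g, walls 20 mm high, -x end open; same black handle plate (10 x 44 mm, top at 65 mm), middle at x = +62.5 mm. Origin: centre of the underside; z up. Fits flat inside the large tray, between its walls (102 mm apart), best towards its open end so that fingers fit between the handles
- large_tray_lip (a point): middle of the large tray's pouring lip, on the floor's upper face at its open -x end (90 mm from the tray's origin)
- small_tray_lip (a point): middle of the small tray's pouring lip, on the floor's upper face at its open -x end (57.5 mm from the tray's origin)
- box: open brown wooden specimen box, fixed, 180 x 180 x 70 mm high, walls and floor 5 mm; origin at the centre of its underside, z up
- mat: black rubber mat, fixed, 210 long (x) x 135 wide (y) x 4 mm thick; origin at the centre of its underside on the table
- rock_l1: rock specimen that starts on the large tray: rough block about 25 x 21 x 20 mm (20 mm high as it lies at the start), 30 g; origin at its centre; may be absent (None)
- rock_l2: rock specimen that starts on the large tray: rough block about 25 x 21 x 20 mm (20 mm high as it lies at the start), 30 g; origin at its centre; may be absent (None)
- rock_l3: rock specimen that starts on the large tray: rough block about 25 x 21 x 20 mm (20 mm high as it lies at the start), 30 g; origin at its centre; may be absent (None)
- rock_l4: rock specimen that starts on the large tray: rough block about 25 x 21 x 20 mm (20 mm high as it lies at the start), 30 g; origin at its centre; may be absent (None)
- rock_s1: rock specimen that starts on the small tray: rough block about 25 x 21 x 20 mm (20 mm high as it lies at the start), 30 g; origin at its centre; may be absent (None)
- rock_s2: rock specimen that starts on the small tray: rough block about 25 x 21 x 20 mm (20 mm high as it lies at the start), 30 g; origin at its centre; may be absent (None)
- rock_s3: rock specimen that starts on the small tray: rough block about 25 x 21 x 20 mm (20 mm high as it lies at the start), 30 g; origin at its centre; may be absent (None)
- rock_b1: rock specimen that starts loose on the table: rough block about 25 x 21 x 20 mm (20 mm high as it lies at the start), 30 g; origin at its centre; may be absent (None)
- rock_b2: rock specimen that starts loose on the table: rough block about 25 x 21 x 20 mm (20 mm high as it lies at the start), 30 g; origin at its centre; may be absent (None)
- rock_b3: rock specimen that starts loose on the table: rough block about 25 x 21 x 20 mm (20 mm high as it lies at the start), 30 g; origin at its centre; may be absent (None)
- rock_b4: rock specimen that starts loose on the table: rough block about 25 x 21 x 20 mm (20 mm high as it lies at the start), 30 g; origin at its centre; may be absent (None)
- rock_b5: rock specimen that starts loose on the table: rough block about 25 x 21 x 20 mm (20 mm high as it lies at the start), 30 g; origin at its centre; may be absent (None)
- dish: bystander: round glass dish 90 mm across, 16 mm high; leave alone
- jar: bystander: jar with red cap 56 mm across, 85 mm high; leave alone
- lens: bystander: magnifying lens with black handle, 60 mm across, lying at the far side; leave alone
- slide_case: bystander: green case 55 x 110 x 30 mm; leave alone

How it is judged:
On the way, in this order (a step that is already met when the one before it is completed fails the run):
1. the white tray is tipped over the box with rocks of its own still on it (angle between large_tray's own z axis and vertical above 0.22 rad and x of large_tray_lip in the frame of box between -0.095 and 0.095 m and y of large_tray_lip in the frame of box between -0.095 and 0.095 m and height (world z) of large_tray_lip above 0.03 m and ((x of rock_l1 in the frame of large_tray between -0.092 and 0.092 m and y of rock_l1 in the frame of large_tray between -0.052 and 0.052 m and z of rock_l1 in the frame of large_tray between 0 and 0.045 m) or (x of rock_l2 in the frame of large_tray between -0.092 and 0.092 m and y of rock_l2 in the frame of large_tray between -0.052 and 0.052 m and z of rock_l2 in the frame of large_tray between 0 and 0.045 m) or (x of rock_l3 in the frame of large_tray between -0.092 and 0.092 m and y of rock_l3 in the frame of large_tray between -0.052 and 0.052 m and z of rock_l3 in the frame of large_tray between 0 and 0.045 m) or (x of rock_l4 in the frame of large_tray between -0.092 and 0.092 m and y of rock_l4 in the frame of large_tray between -0.052 and 0.052 m and z of rock_l4 in the frame of large_tray between 0 and 0.045 m))).
2. the white tray lies flat, squarely on the mat (horizontal distance between large_tray and mat below 0.035 m and angle between the x axis of large_tray and the x axis of mat, either way round below 0.35 rad and angle between large_tray's own z axis and vertical below 0.06 rad and height (world z) of large_tray between -0.002 and 0.01 m and linear speed of large_tray below 0.02 m/s), for 0.2 s.
3. the blue tray is tipped over the box with rocks of its own still on it (angle between small_tray's own z axis and vertical above 0.22 rad and x of small_tray_lip in the frame of box between -0.095 and 0.095 m and y of small_tray_lip in the frame of box between -0.095 and 0.095 m and height (world z) of small_tray_lip above 0.03 m and ((x of rock_s1 in the frame of small_tray between -0.06 and 0.06 m and y of rock_s1 in the frame of small_tray between -0.038 and 0.038 m and z of rock_s1 in the frame of small_tray between 0 and 0.045 m) or (x of rock_s2 in the frame of small_tray between -0.06 and 0.06 m and y of rock_s2 in the frame of small_tray between -0.038 and 0.038 m and z of rock_s2 in the frame of small_tray between 0 and 0.045 m) or (x of rock_s3 in the frame of small_tray between -0.06 and 0.06 m and y of rock_s3 in the frame of small_tray between -0.038 and 0.038 m and z of rock_s3 in the frame of small_tray between 0 and 0.045 m))).
At the end, for the whole second after the job is handed in: Every rock is inside the box, below its rim; the white tray lies flat, upright on the mat, centre within 35 mm of the mat's, lengths aligned within 20 degrees (either way round); the blue tray lies flat on the white one's floor, between its walls (centre within 20 mm across); all at rest (all of step 2 and x of rock_l1 in the frame of box between -0.086 and 0.086 m and y of rock_l1 in the frame of box between -0.086 and 0.086 m and z of rock_l1 in the frame of box between 0 and 0.065 m and x of rock_l2 in the frame of box between -0.086 and 0.086 m and y of rock_l2 in the frame of box between -0.086 and 0.086 m and z of rock_l2 in the frame of box between 0 and 0.065 m and x of rock_l3 in the frame of box between -0.086 and 0.086 m and y of rock_l3 in the frame of box between -0.086 and 0.086 m and z of rock_l3 in the frame of box between 0 and 0.065 m and x of rock_l4 in the frame of box between -0.086 and 0.086 m and y of rock_l4 in the frame of box between -0.086 and 0.086 m and z of rock_l4 in the frame of box between 0 and 0.065 m and x of rock_s1 in the frame of box between -0.086 and 0.086 m and y of rock_s1 in the frame of box between -0.086 and 0.086 m and z of rock_s1 in the frame of box between 0 and 0.065 m and x of rock_s2 in the frame of box between -0.086 and 0.086 m and y of rock_s2 in the frame of box between -0.086 and 0.086 m and z of rock_s2 in the frame of box between 0 and 0.065 m and x of rock_s3 in the frame of box between -0.086 and 0.086 m and y of rock_s3 in the frame of box between -0.086 and 0.086 m and z of rock_s3 in the frame of box between 0 and 0.065 m and x of rock_b1 in the frame of box between -0.086 and 0.086 m and y of rock_b1 in the frame of box between -0.086 and 0.086 m and z of rock_b1 in the frame of box between 0 and 0.065 m and x of rock_b2 in the frame of box between -0.086 and 0.086 m and y of rock_b2 in the frame of box between -0.086 and 0.086 m and z of rock_b2 in the frame of box between 0 and 0.065 m and x of rock_b3 in the frame of box between -0.086 and 0.086 m and y of rock_b3 in the frame of box between -0.086 and 0.086 m and z of rock_b3 in the frame of box between 0 and 0.065 m and x of rock_b4 in the frame of box between -0.086 and 0.086 m and y of rock_b4 in the frame of box between -0.086 and 0.086 m and z of rock_b4 in the frame of box between 0 and 0.065 m and x of rock_b5 in the frame of box between -0.086 and 0.086 m and y of rock_b5 in the frame of box between -0.086 and 0.086 m and z of rock_b5 in the frame of box between 0 and 0.065 m and x of small_tray in the frame of large_tray between -0.05 and 0.032 m and y of small_tray in the frame of large_tray between -0.02 and 0.02 m and z of small_tray in the frame of large_tray between 0.001 and 0.009 m and angle between small_tray's own z axis and vertical below 0.06 rad and linear speed of each of small_tray, rock_l1, rock_l2, rock_l3, rock_l4, rock_s1, rock_s2, rock_s3, rock_b1, rock_b2, rock_b3, rock_b4, rock_b5 below 0.02 m/s); the robot touches nothing.
It fails at once if the dish is pushed more than 4 cm or tipped over (distance of dish from where it was at the start of the episode above 0.04 m or angle between dish's own z axis and vertical above 0.5 rad).
It fails at once if the jar is pushed more than 4 cm or tipped over (distance of jar from where it was at the start of the episode above 0.04 m or angle between jar's own z axis and vertical above 0.5 rad).
It fails at once if the lens is pushed more than 4 cm or tipped over (distance of lens from where it was at the start of the episode above 0.04 m or angle between lens's own z axis and vertical above 0.5 rad).
It fails at once if the slide case is pushed more than 4 cm or tipped over (distance of slide_case from where it was at the start of the episode above 0.04 m or angle between slide_case's own z axis and vertical above 0.5 rad).
Of rock_l1, rock_l2, rock_l3, rock_l4 only 2 to 4 are there at a start; the rules pass over those that are not, and their reading is None.
Of rock_s1, rock_s2, rock_s3 only 1 to 3 are there at a start; the rules pass over those that are not, and their reading is None.
Of rock_b1, rock_b2, rock_b3, rock_b4, rock_b5 only 3 to 5 are there at a start; the rules pass over those that are not, and their reading is None.
At some moment in a run one of large_tray, small_tray, rock_b1, rock_b2, rock_b3, rock_b4, rock_b5 may be knocked a few centimetres aside while the robot is not near it.
It also fails if it takes over 210 s, if anything falls off the work surface, if the arm or the gripper's body presses on something with over 40 N, if the wrist force passes 120 N, or if a joint passes its speed limit or range.

## Working session

There is one attempt and no reset: what is moved stays moved. The work goes in short steps, Python scripts to look and compute and a shell command to move; the robot and the scene stay as the last step left them, time stands still between calls to the robot, and variables do not carry over. Pictures are saved under pics/ and viewed, and the job is handed in when it is done.

```bash
ls; mkdir -p pics; cat > h.py <<'E'
import numpy as np, cv2
from plant import observe, read_camera, get_calibration
def snap(name,fn,**k):
    s=observe(); p,d=read_camera(name); np.savez('/tmp/'+name+'.npz',p=p,d=d,pos=s['eef_pos'],rot=s['eef_rot'])
    cv2.imwrite('pics/'+fn,p[:,:,::-1]); return p,d
def load(name):
    z=np.load('/tmp/'+name+'.npz'); return z['p'],z['d'],z['pos'],z['rot']
def crop(name,fn,u0,v0,u1,v1,s=3):
    p=load(name)[0]; c=cv2.resize(p[v0:v1,u0:u1],None,fx=s,fy=s,interpolation=cv2.INTER_CUBIC)[:,:,::-1]
    cv2.imwrite('pics/'+fn,c)
def pose(name):
    c=get_calibration(name); _,_,pos,rot=load(name)
    if 'mount' in c:
        T=np.eye(4);T[:3,:3]=rot;T[:3,3]=pos; M=T@np.array(c['mount']); R=M[:3,:3].T; t=-R@M[:3,3]
    else: R=np.array(c['R']);t=np.array(c['t'])
    K=np.array([[c['fx'],0,c['cx']],[0,c['fy'],c['cy']],[0,0,1]]); return K,np.array(c['dist'],float),R,t
def plane(name,uv,z):
    K,D,R,t=pose(name); n=cv2.undistortPoints(np.array(uv,float).reshape(-1,1,2),K,D).reshape(-1,2)
    o=-R.T@t; r=np.c_[n,np.ones(len(n))]@R; return o+r*((z-o[2])/r[:,2])[:,None]
def cloud(name):
    K,D,R,t=pose(name); d=load(name)[1]; v,u=np.mgrid[:480,:640]
    n=cv2.undistortPoints(np.c_[u.ravel(),v.ravel()].astype(float).reshape(-1,1,2),K,D).reshape(480,640,2)
    P=np.dstack([n*d[...,None],d]); X=(P-t)@R; X[d==0]=np.nan; return X
def proj(name,X):
    K,D,R,t=pose(name); return cv2.projectPoints(np.array(X,float).reshape(-1,1,3),cv2.Rodrigues(R)[0],t,K,D)[0].reshape(-1,2)
E
python3 - <<'E'
from h import *
s=observe(); print({k:np.round(v,3) for k,v in s.items()})
snap('top','top0.png');snap('side','side0.png')
print(get_calibration('top'))
E
```

```text
pics
{'t': np.float64(0.0), 'joint_pos': array([-1.377,  0.435,  0.025,  1.574, -0.012,  1.134, -0.075]), 'qd': array([ 0.   , -0.001,  0.   , -0.   ,  0.   , -0.001, -0.001]), 'joint_efforts': array([ 1.0000e-03, -6.6785e+01,  9.8500e-01, -3.1446e+01, -6.1000e-02,
        4.3000e-02,  0.0000e+00]), 'eef_pos': array([0.183, 0.597, 0.237]), 'eef_rot': array([[-0.956,  0.292, -0.   ],
       [ 0.292,  0.956, -0.002],
       [-0.   , -0.002, -1.   ]]), 'contact_force': array([-0.051, -0.272,  0.093]), 'moment': array([-0.03 ,  0.007, -0.029]), 'gripper_width': np.float64(0.091)}
{'fx': 568.5135797157245, 'fy': 568.5135797157245, 'cx': 320.1864929634342, 'cy': 237.7488748649016, 'dist': array([-0.17580747,  0.        ,  0.        ,  0.        ,  0.        ]), 'R': array([[ 0.09869114, -0.99511181,  0.00354138],
       [-0.97140611, -0.09711113, -0.21665547],
       [ 0.21594033,  0.01794186, -0.9762417 ]]), 't': array([-0.03794325,  0.57685126,  1.02383356])}
```

View pics/top0.png

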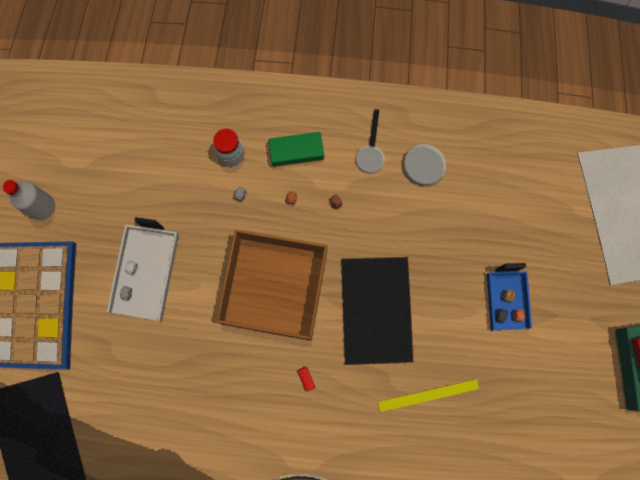

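View pics/side0.png

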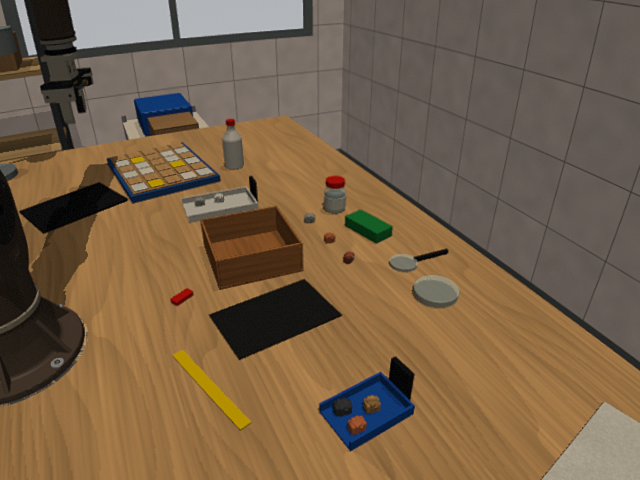

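The top view shows the white tray around (145,272) with 2 rocks, the box at (272,285), the mat at (377,310), the blue tray at (509,301) with 3 rocks, and 3 loose rocks at (240,193), (291,198) and (336,202). Next I'll enlarge these areas.

```bash
python3 - <<'E'
from h import *
crop('top','c1.png',95,205,195,330,5)
crop('top','c2.png',470,250,550,340,6)
crop('top','c3.png',210,220,420,370,3)
crop('top','c4.png',200,120,460,220,3)
E
```

```text
(no output)
```

View pics/c1.png

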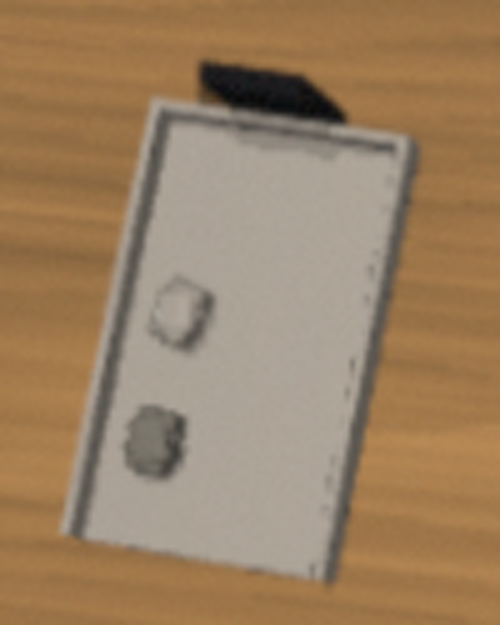

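View pics/c2.png

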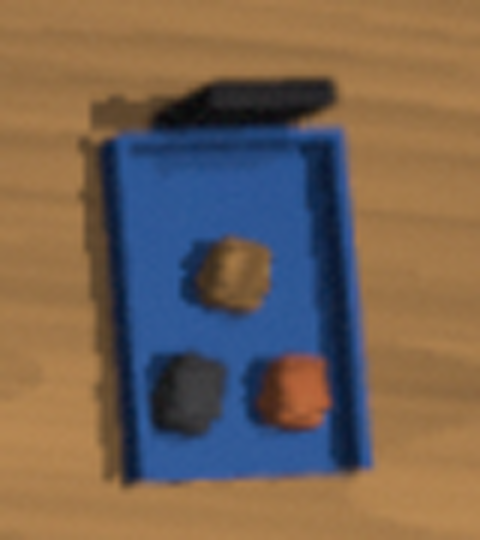

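View pics/c3.png

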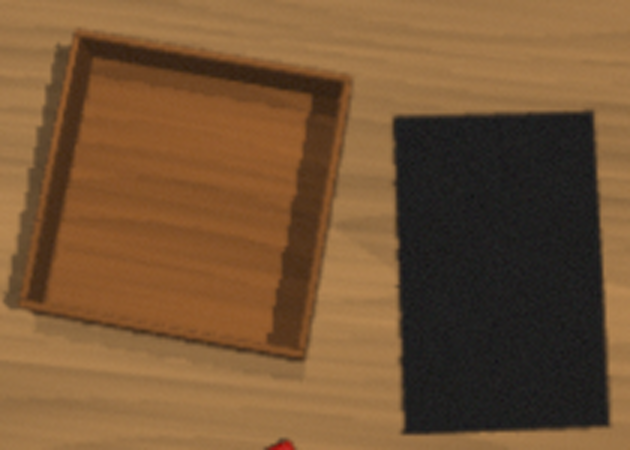

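View pics/c4.png

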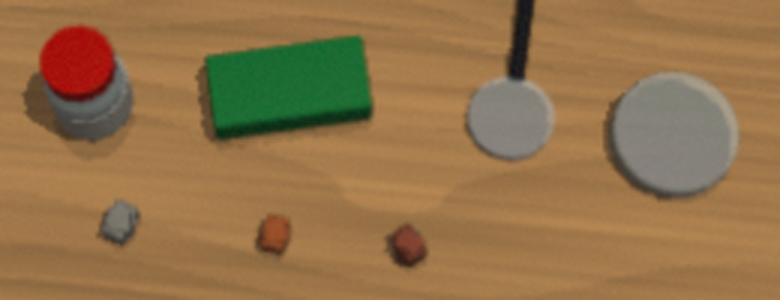

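```bash
python3 - <<'E'
from h import *
np.set_printoptions(precision=4,suppress=True)
def u(pts,u0,v0,s): return [(u0+(a+.5)/s-.5,v0+(b+.5)/s-.5) for a,b in pts]
def quad(n,P): # FL FR NL NR
    FL,FR,NL,NR=P; c=P.mean(0); ax=(FL+FR-NL-NR)/2; ay=(FL+NL-FR-NR)/2
    print(n,P.tolist() and '', 'c',c,'len',np.linalg.norm(ax),np.linalg.norm(ay),'yaw',np.degrees(np.arctan2(ax[1],ax[0])),np.degrees(np.arctan2(-ay[0],ay[1])))
quad('white',plane('top',u([(153,98),(415,135),(63,537),(330,582)],95,205,5),.021))
quad('blue',plane('top',u([(105,138),(342,130),(128,482),(370,468)],470,250,6),.021))
quad('box',plane('top',u([(76,30),(352,77),(23,304),(304,358)],210,220,3),.07))
quad('mat',plane('top',u([(394,116),(593,112),(405,433),(608,426)],210,220,3),.004))
print('loose',plane('top',u([(120,221),(275,233),(408,245)],200,120,3),.015))
print('others jar,case,lens,dish',plane('top',u([(80,65),(290,88),(511,118),(675,132)],200,120,3),.03))
X=cloud('top')
for n,(a,b,c,d) in dict(white=(130,210,170,236),blue=(490,258,530,275)).items():
    r=X[b:d,a:c]; m=(r[...,2]>.055)&(r[...,2]<.08); print(n,m.sum(),np.nanmean(r[m],0),np.nanmax(r[m],0)-np.nanmin(r[m],0))
for uv in [(240,193),(291,198),(336,202),(131,268),(126,293),(145,300),(140,240)]: print(uv,X[uv[1],uv[0]])
m=(X[...,2]>.01)&(X[...,2]<.03)
E
```

```text
white  c [0.4829 0.3668 0.021 ] len 0.18135262679018618 0.11175872931086639 yaw -2.3381518492835283 -2.411873105451016
blue  c [ 0.4981 -0.3661  0.021 ] len 0.11363591544190937 0.08311307131750063 yaw 6.728866816117863 7.404199104158464
box  c [0.4809 0.0997 0.07  ] len 0.17742449705446275 0.1777465309682443 yaw -3.7119094924011296 -4.473206342099614
mat  c [ 0.4575 -0.1044  0.004 ] len 0.2084900701999853 0.13309487159864375 yaw 7.0608415626182826 6.973652705746965
loose [[ 0.6646  0.1932  0.015 ]
 [ 0.6664  0.087   0.015 ]
 [ 0.6669 -0.0035  0.015 ]]
others jar,case,lens,dish [[ 0.7692  0.2335  0.03  ]
 [ 0.766   0.0871  0.03  ]
 [ 0.7595 -0.0651  0.03  ]
 [ 0.7614 -0.1779  0.03  ]]
white 119 [0.5768 0.3642 0.0649] [0.0114 0.0448 0.0148]
blue 129 [ 0.5597 -0.3597  0.0642] [0.0146 0.043  0.0151]
(240, 193) [0.6642 0.1919 0.019 ]
(291, 198) [0.6628 0.0869 0.0224]
(336, 202) [ 0.664  -0.0043  0.0207]
(131, 268) [0.4874 0.3907 0.0227]
(126, 293) [0.4366 0.393  0.0223]
(145, 300) [0.4284 0.3572 0.0059]
(140, 240) [0.5488 0.387  0.007 ]
```

```bash
python3 -m crank '5 3.2 -1.9 0 0 0 -6; 5 6.5 -3.9 0 0 0 -12; 5 9.8 -5.8 0 0 0 -18; 5 13.1 -7.8 0 0 0 -24; 5 16.4 -9.7 0 0 0 -30'; python3 -m crank '5 3.2 -1.9 0 0 0 -6; 5 6.5 -3.9 -1 0 0 -13; 5 9.8 -5.8 -2 0 0 -19; 5 13.1 -7.8 -3 0 0 -26; 5 16.4 -9.7 -4 0 0 -32'
```

```text
t: 0.52
eef_pos: [0.348, 0.4992, 0.2375]
eef_rot: [[-0.678, 0.735, -0.0], [0.735, 0.678, -0.001], [-0.0, -0.001, -1.0]]
contact_force: [0.4, 0.5, -0.2]
gripper_width: 0.0628
t: 0.93
eef_pos: [0.512, 0.4023, 0.1971]
eef_rot: [[-0.185, 0.983, -0.0], [0.983, 0.185, -0.0], [-0.0, -0.0, -1.0]]
contact_force: [0.8, 0.5, 0.7]
gripper_width: 0.0499
```

```bash
python3 -m crank '5 3 -1.9 -1.5 0 0 -6; 5 6.4 -3.8 -3 0 0 -13; 5 6.4 -3.8 -4 0 0 -13; 5 6.4 -3.8 -5 0 0 -13; 5 6.4 -3.8 -5 0 0 -13'; python3 - <<'E'
from h import *
snap('wrist','w1.png')
X=cloud('wrist'); m=(X[...,2]>.057)&(X[...,2]<.075); r=X[m]; print(m.sum(), r.mean(0), np.ptp(r,0))
(c,s,a)=cv2.minAreaRect(r[:,:2].astype(np.float32)*1000); print(c,s,a)
E
```

```text
t: 1.35
eef_pos: [0.5731, 0.3652, 0.1448]
eef_rot: [[0.034, 0.999, -0.004], [0.999, -0.034, -0.002], [-0.002, -0.004, -1.0]]
contact_force: [-1.5, 0.6, -0.5]
gripper_width: 0.0504
1376 [0.57701615 0.3659542  0.06462327] [0.01171643 0.04402626 0.01005656]
(577.0275268554688, 364.63555908203125) (44.12028503417969, 9.996061325073242) 87.11864471435547
```

View pics/w1.png

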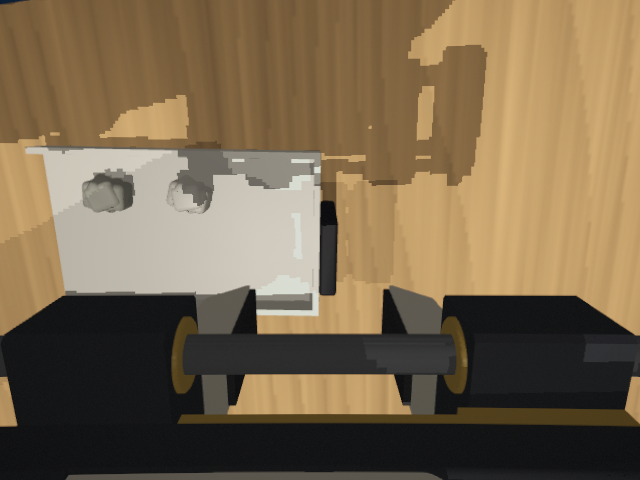

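The wrist view shows the white tray with its 2 rocks. The handle at (328,248) lies between the open fingers, so I'll go down and grip it.

```bash
python3 -m crank '4 0.1 0 -3.5 0 0 -0.5; 4 0.1 0 -7 0 0 -0.5; 4 0.1 0 -9.5 0 0 -0.5; 4 0.1 0 -10.5 0 0 -0.5; 4 0.1 0 -10.5 0 0 -0.5'; python3 -m crank '0 0 0 0 0 0 0;0 0 0 0 0 0 0;0 0 0 0 0 0 0;0 0 0 0 0 0 0;0 0 0 0 0 0 0'
```

```text
t: 1.82
eef_pos: [0.5735, 0.3664, 0.0409]
eef_rot: [[0.041, 0.999, -0.003], [0.999, -0.041, -0.001], [-0.002, -0.003, -1.0]]
contact_force: [-0.1, -1.3, 0.9]
gripper_width: 0.0399
t: 2.23
eef_pos: [0.5764, 0.3661, 0.044]
eef_rot: [[0.044, 0.999, 0.002], [0.999, -0.044, 0.001], [0.001, 0.002, -1.0]]
contact_force: [2.1, 0.3, 0.3]
gripper_width: 0.0111
```

```bash
python3 -m crank '0 0 0 1 0 0 0;0 0 0 3.5 0 0 0;0 0 0 6.5 0 0 0;0 0 0 9.5 0 0 0;0 0 0 12 0 0 0'; python3 -m crank '0 1 -2 1 0 0 0;0 2.4 -5.5 1 0 0 0;0 3.8 -9 1 0 0 0;0 5 -11.5 1 0 0 0;0 5.5 -13 1 0 0 0'; python3 - <<'E'
from h import *
snap('side','s1.png')
E
```

```text
t: 2.65
eef_pos: [0.5761, 0.3655, 0.1656]
eef_rot: [[0.044, 0.999, 0.001], [0.999, -0.044, 0.001], [0.001, 0.001, -1.0]]
contact_force: [0.0, -0.0, -2.7]
gripper_width: 0.01
t: 3.07
eef_pos: [0.6327, 0.2304, 0.1739]
eef_rot: [[0.049, 0.999, 0.002], [0.999, -0.049, -0.002], [-0.002, 0.002, -1.0]]
contact_force: [0.5, -0.1, -2.5]
gripper_width: 0.0097
```

View pics/s1.png

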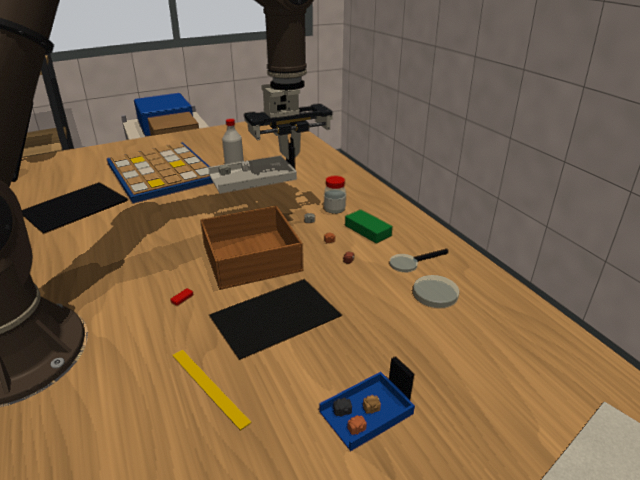

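The tray is carried flat with its rocks on it. Next: over the box.

```bash
python3 -m crank '0 1 -2 0 0 0 0;0 2.4 -5.5 0 0 0 0;0 3.8 -9 0 0 0 0;0 5 -12.2 0 0 0 0;0 5.5 -13.6 0 0 0 0';python3 -m crank '0 0 0 0 0 0 0;0 0 0 0 0 0 0'; python3 - <<'E'
from h import *
snap('top','t1.png')
s=observe();p=s['eef_pos'];R=s['eef_rot']
# tray x ax = tool y ; tray z = -tool z. handle mid at tray (0.095,0,~.044)
lip=p+R@np.array([0,-.185,.040]); print('lip',lip)
for a in (10,20,28,34):
    # tilt about tray -y axis through desired lip
    L=np.array([.50,.10,.085]); ay=-R[:,0]*np.sign(-R[1,0]) ; ay=np.array([0.05,1,0]);ay/=np.linalg.norm(ay)
    Rt=cv2.Rodrigues(-np.radians(a)*ay)[0]
    q=L+Rt@(p-lip); print(a,(q-p)*100, -a*ay)
E
```

```text
t: 3.53
eef_pos: [0.687, 0.0938, 0.1734]
eef_rot: [[0.049, 0.999, 0.001], [0.999, -0.049, -0.003], [-0.003, 0.001, -1.0]]
contact_force: [0.1, -0.1, -1.1]
gripper_width: 0.0098
t: 3.7
eef_pos: [0.6858, 0.0992, 0.1729]
eef_rot: [[0.046, 0.999, -0.0], [0.999, -0.046, 0.0], [0.0, -0.0, -1.0]]
contact_force: [0.3, 0.8, -2.6]
gripper_width: 0.0097
lip [0.5005975  0.10914827 0.1328845 ]
10 [-1.03234658 -0.86619685 -1.63622927] [-0.49937617 -9.98752339 -0.        ]
20 [-2.53686221 -0.79097107  1.29900192] [ -0.99875234 -19.97504678  -0.        ]
28 [-4.09324627 -0.71315186  3.43072935] [ -1.39825327 -27.96506549  -0.        ]
34 [-5.44691572 -0.64546839  4.87568697] [ -1.69787898 -33.95757952  -0.        ]
```

View pics/t1.png

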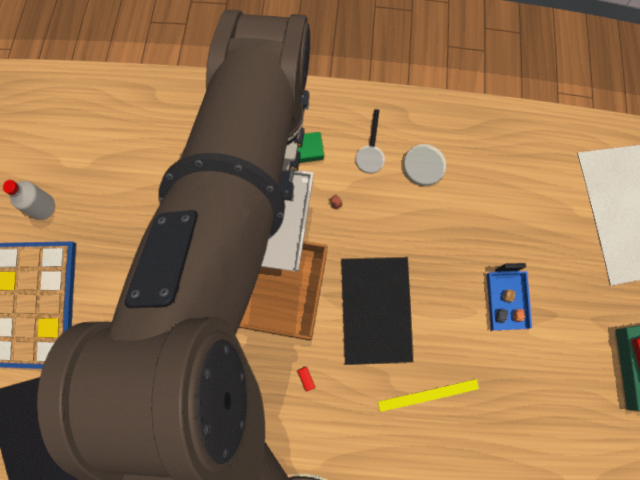

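```bash
python3 -m crank '0 -.3 -.5 -1.5 0 -2 0;0 -.6 -1 -2.3 0 -5 0;0 -1 -1.5 -1.6 0 -10 0;0 -1.7 -1.5 -.2 0 -15 0;0 -2.5 -1.5 1.3 0 -20 0'; python3 -m crank '0 -.7 0 .8 0 -3 0;0 -1.3 0 1.6 0 -6 0;0 -2.1 0 2.6 0 -10 0;0 -2.9 0 3.5 0 -14 0;0 -2.9 0 3.5 0 -14 0'; python3 - <<'E'
from h import *
snap('side','s2.png')
s=observe();p=s['eef_pos'];R=s['eef_rot'];print('lip',p+R@np.array([0,-.185,.040]))
snap('wrist','w2.png')
E
```

```text
t: 4.17
eef_pos: [0.6598, 0.087, 0.1856]
eef_rot: [[0.038, 0.938, 0.344], [0.999, -0.042, 0.002], [0.016, 0.344, -0.939]]
contact_force: [0.6, 0.8, -1.6]
gripper_width: 0.0097
t: 4.58
eef_pos: [0.6272, 0.0886, 0.2196]
eef_rot: [[0.03, 0.829, 0.558], [0.999, -0.04, 0.005], [0.027, 0.558, -0.83]]
contact_force: [-1.3, -0.3, -3.2]
gripper_width: 0.0097
lip [0.49754527 0.09604499 0.08386494]
```

View pics/s2.png

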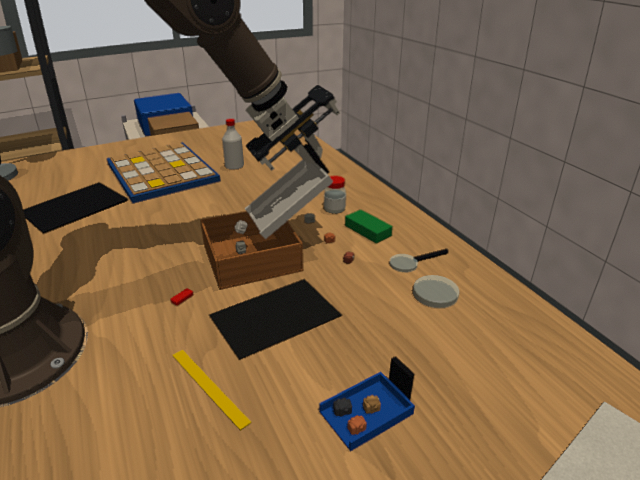

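View pics/w2.png

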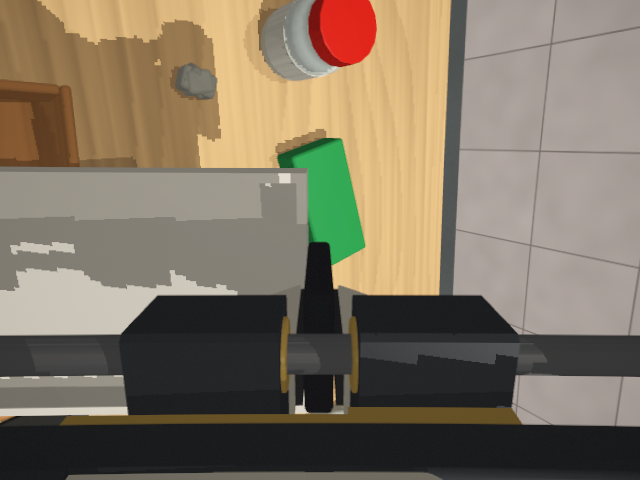

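The side view shows the two rocks leaving the lip into the box at (241,228) and (241,247). I'll let them settle and look again.

```bash
python3 -m crank '0 0 0 0 0 0 0;0 0 0 0 0 0 0;0 0 0 0 0 0 0;0 0 0 0 0 0 0;0 0 0 0 0 0 0'; python3 - <<'E'
from h import *
snap('side','s3.png');crop('side','s3c.png',190,150,350,300,4)
E
```

```text
t: 5.1
eef_pos: [0.6323, 0.084, 0.2207]
eef_rot: [[0.037, 0.828, 0.559], [0.999, -0.045, -0.001], [0.024, 0.559, -0.829]]
contact_force: [-0.0, 0.1, -2.1]
gripper_width: 0.0098
```

View pics/s3c.png

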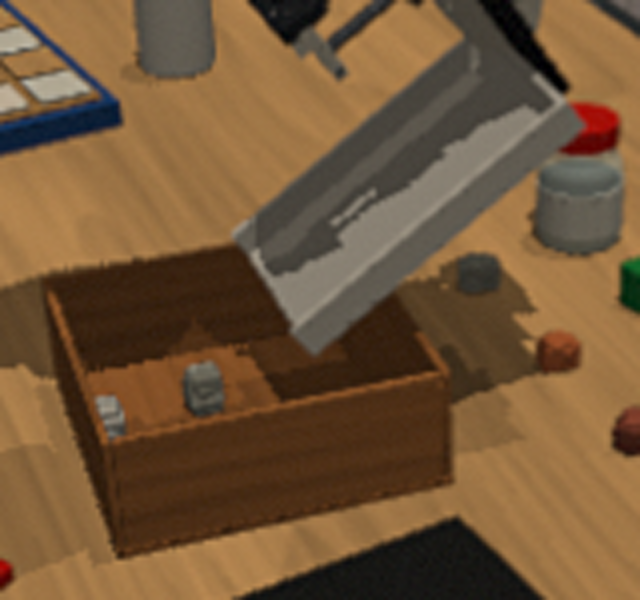

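```bash
python3 -m crank '0 -.5 0 1 0 6 0;0 -1 -2 1 0 13 0;0 -1.5 -4 1 0 20 0;0 -2 -6 1 0 27 0;0 -3 -8 1 0 34 0'; python3 -m crank '0 -1 -3 -1 0 0 2;0 -2.5 -6 -2 0 0 5;0 -4 -8.5 -3 0 0 10;0 -5 -9.6 -4 0 0 10;0 -5 -9.6 -5 0 0 10'; python3 -m crank '0 0 0 0 0 0 0;0 0 0 0 0 0 0';python3 - <<'E'
from h import *
s=observe();R=s['eef_rot'];p=s['eef_pos']
a=np.radians(7);T=np.c_[[-np.sin(a),np.cos(a),0],[np.cos(a),np.sin(a),0],[0,0,-1]]
print((np.array([.552,-.0925,.048])-p)*100, np.degrees(cv2.Rodrigues(T@R.T)[0].ravel()))
snap('top','t2.png')
E
```

```text
t: 5.57
eef_pos: [0.6028, 0.0038, 0.2324]
eef_rot: [[0.043, 0.999, -0.003], [0.999, -0.043, 0.002], [0.002, -0.003, -1.0]]
contact_force: [1.0, -0.4, -2.6]
gripper_width: 0.0097
t: 5.98
eef_pos: [0.5497, -0.0961, 0.1804]
eef_rot: [[-0.124, 0.992, -0.001], [0.992, 0.124, -0.001], [-0.001, -0.001, -1.0]]
contact_force: [-0.3, 0.3, -1.6]
gripper_width: 0.0096
t: 6.15
eef_pos: [0.5522, -0.0906, 0.1805]
eef_rot: [[-0.131, 0.991, -0.0], [0.991, 0.131, 0.001], [0.001, -0.0, -1.0]]
contact_force: [0.6, 0.2, -1.4]
gripper_width: 0.0097
[ -0.02219661  -0.19432463 -13.24849287] [-0.03004745 -0.019639   -0.49926471]
```

View pics/t2.png

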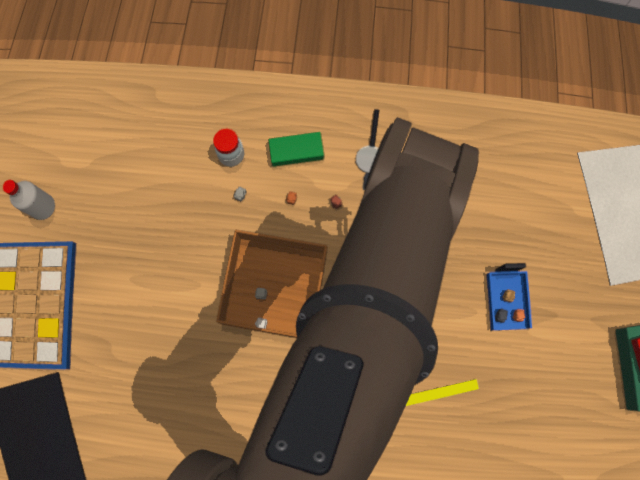

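Both white-tray rocks are in the box at (261,294) and (262,323). I'll lower the tray onto the mat.

```bash
python3 -m crank '0 0 -.1 -3.5 0 0 0;0 0 -.1 -7 0 0 0;0 0 -.1 -10 0 0 0;0 0 -.1 -11.5 0 0 0;0 0 -.1 -12.2 0 0 0'; python3 -m crank '0 0 0 -.3 0 0 0;0 0 0 -.6 0 0 0;0 0 0 -.9 0 0 0;0 0 0 -1.1 0 0 0;0 0 0 -1.1 0 0 0'; python3 - <<'E'
from h import *
snap('side','s4.png');crop('side','s4c.png',190,230,360,360,4)
E
```

```text
t: 6.62
eef_pos: [0.5516, -0.0908, 0.0567]
eef_rot: [[-0.132, 0.991, -0.002], [0.991, 0.132, 0.0], [0.001, -0.002, -1.0]]
contact_force: [0.6, -0.2, -1.0]
gripper_width: 0.0098
t: 7.03
eef_pos: [0.5524, -0.0922, 0.0483]
eef_rot: [[-0.131, 0.991, 0.001], [0.991, 0.131, 0.0], [-0.0, 0.001, -1.0]]
contact_force: [0.8, 0.4, -0.1]
gripper_width: 0.0098
```

View pics/s4c.png

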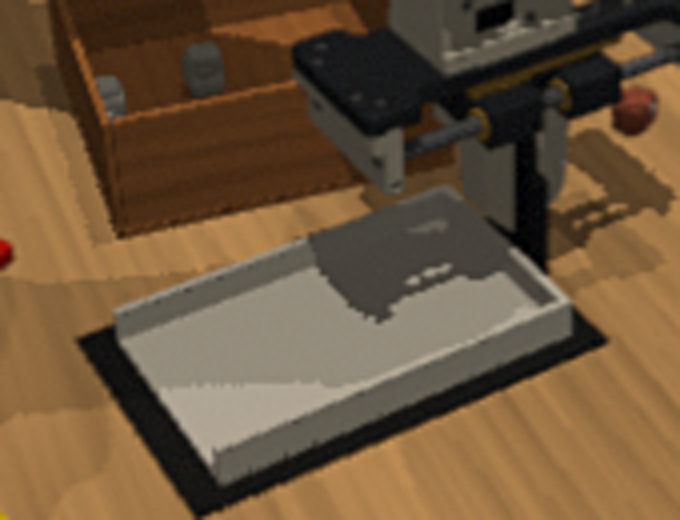

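The tray is flat on the mat and the wrist load is about 0, so I'll release it.

```bash
python3 -m crank '3.5 0 0 0 0 0 0;3.5 0 0 0 0 0 0;3.5 0 0 0 0 0 0;3.5 0 0 0 0 0 0;3.5 0 0 0 0 0 0'; python3 -m crank '3.5 0 0 1.5 0 0 0;3.5 0 0 4.5 0 0 0;3.5 0 0 8 0 0 0;3.5 0 0 11 0 0 0;3.5 0 0 13 0 0 0';  python3 -m crank '4 0 -3.5 0 0 0 0;4 .1 -7 0 0 0 0;4 .2 -10.5 0 0 0 0;4 .3 -14 0 0 0 0;4 .4 -18 0 0 0 0';python3 - <<'E'
from h import *
snap('top','t3.png'); crop('top','t3c.png',320,230,560,380,3)
E
```

```text
t: 7.5
eef_pos: [0.5519, -0.0923, 0.0479]
eef_rot: [[-0.13, 0.991, 0.0], [0.991, 0.13, 0.0], [-0.0, 0.0, -1.0]]
contact_force: [0.7, 0.2, 0.2]
gripper_width: 0.0343
t: 7.92
eef_pos: [0.5526, -0.0927, 0.1807]
eef_rot: [[-0.13, 0.992, 0.003], [0.992, 0.13, -0.0], [-0.001, 0.003, -1.0]]
contact_force: [0.9, -0.2, 0.6]
gripper_width: 0.035
t: 8.33
eef_pos: [0.556, -0.2727, 0.1778]
eef_rot: [[-0.132, 0.991, 0.0], [0.991, 0.132, 0.001], [0.001, 0.0, -1.0]]
contact_force: [0.9, 1.0, 0.3]
gripper_width: 0.04
```

View pics/t3c.png

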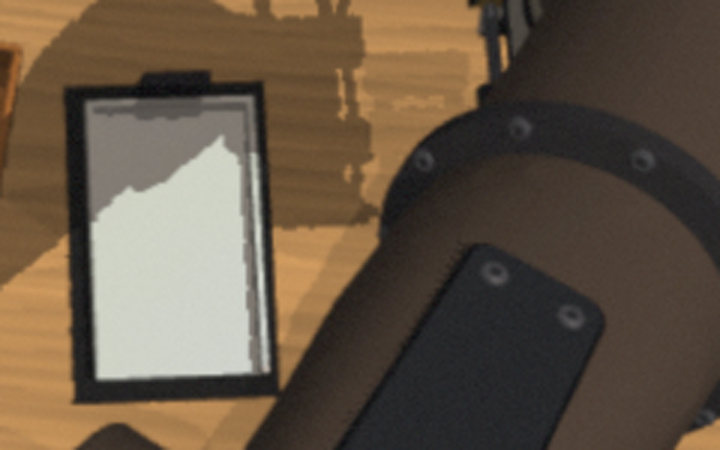

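The white tray sits squarely within the mat. On to the blue tray.

```bash
python3 -m crank '4.5 0 -3 -1 0 0 0;4.5 .2 -6 -2 0 0 0;4.5 .3 -8.5 -3.2 0 0 0;4.5 .3 -8.5 -3.5 0 0 0;4.5 .3 -8.5 -3.5 0 0 0'; python3 - <<'E'
from h import *
snap('wrist','w3.png')
X=cloud('wrist'); m=(X[...,2]>.057)&(X[...,2]<.075); r=X[m]; print(m.sum(), r.mean(0), np.ptp(r,0))
(c,s,a)=cv2.minAreaRect(r[:,:2].astype(np.float32)*1000); print(c,s,a); print(observe()['eef_pos'])
E
```

```text
t: 8.8
eef_pos: [0.5574, -0.3586, 0.1413]
eef_rot: [[-0.127, 0.992, -0.002], [0.992, 0.127, 0.0], [0.001, -0.002, -1.0]]
contact_force: [-0.4, 1.0, -0.6]
gripper_width: 0.045
1385 [ 0.55985649 -0.3593687   0.06460554] [0.0140591  0.0440835  0.01027848]
(560.1653442382812, -360.6908264160156) (9.544745445251465, 43.75466537475586) 7.339432716369629
[ 0.55827672 -0.3570707   0.14200745]
```

View pics/w3.png

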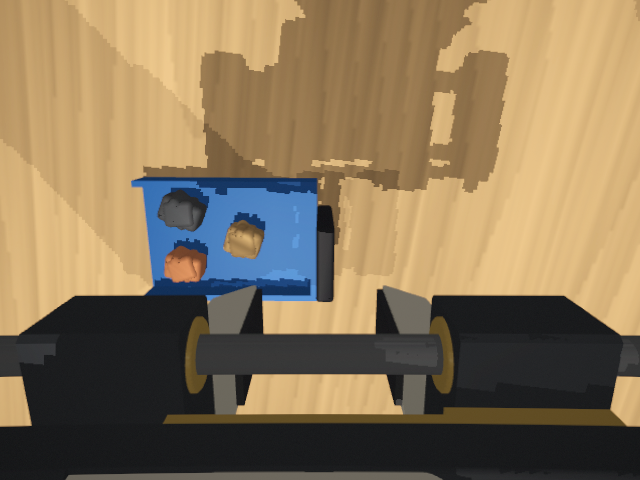

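The blue handle at (326,253) is between the fingers and the three rocks are on the tray. Going down and gripping.

```bash
python3 -m crank '4 .15 -.2 -3.5 0 0 0; 4 .15 -.2 -7 0 0 0; 4 .15 -.2 -9.2 0 0 0; 4 .15 -.2 -10 0 0 0; 4 .15 -.2 -10 0 0 0'; python3 -m crank '0 0 0 0 0 0 0;0 0 0 0 0 0 0;0 0 0 0 0 0 0;0 0 0 0 0 0 0;0 0 0 0 0 0 0'; python3 -m crank '0 0 0 1 0 0 0;0 0 0 3.5 0 0 0;0 0 0 6.5 0 0 0;0 0 0 9.5 0 0 0;0 0 0 12 0 0 0'
```

```text
t: 9.27
eef_pos: [0.56, -0.3571, 0.0413]
eef_rot: [[-0.132, 0.991, -0.002], [0.991, 0.132, 0.002], [0.003, -0.002, -1.0]]
contact_force: [-0.3, 0.7, 0.7]
gripper_width: 0.0404
t: 9.68
eef_pos: [0.5608, -0.3596, 0.0438]
eef_rot: [[-0.13, 0.991, 0.002], [0.991, 0.13, -0.001], [-0.001, 0.001, -1.0]]
contact_force: [0.0, -0.5, -0.9]
gripper_width: 0.0113
t: 10.1
eef_pos: [0.5603, -0.3597, 0.1656]
eef_rot: [[-0.13, 0.992, 0.001], [0.992, 0.13, -0.001], [-0.001, 0.001, -1.0]]
contact_force: [0.7, -0.7, -2.3]
gripper_width: 0.0094
```

```bash
python3 -m crank '0 .3 2 1 0 0 0;0 .8 5.5 1 0 0 -1;0 1.3 9 1 0 0 -2;0 1.8 12.5 1 0 0 -3;0 2.3 16 1 0 0 -4'; python3 -m crank '0 .5 3.5 0 0 0 -1;0 1 7 0 0 0 -2;0 1.5 10.5 0 0 0 -3;0 2 14 0 0 0 -4;0 2.5 17.5 0 0 0 -5'; python3 -m crank '0 .5 3.5 0 0 0 -1;0 .9 7 0 0 0 -2;0 1.2 10 0 0 0 -2;0 1.2 11.5 0 0 0 -2;0 1.2 11.5 0 0 0 -2';python3 -m crank '0 0 0 0 0 0 0;0 0 0 0 0 0 0';python3 - <<'E'
from h import *
snap('side','s5.png')
s=observe();p=s['eef_pos'];R=s['eef_rot']
lip=p+R@np.array([0,-.120,.040]); print('lip',lip)
for a in (10,20,34):
    L=np.array([.50,.095,.085]); ay=-R[:,0]*np.sign(-R[1,0]);
    Rt=cv2.Rodrigues(-np.radians(a)*ay)[0]
    q=L+Rt@(p-lip); print(a,(q-p)*100, -a*ay)
E
```

```text
t: 10.52
eef_pos: [0.5832, -0.1979, 0.1736]
eef_rot: [[-0.059, 0.998, 0.001], [0.998, 0.059, 0.0], [0.0, 0.001, -1.0]]
contact_force: [1.4, 0.5, -2.9]
gripper_width: 0.0101
t: 10.93
eef_pos: [0.6082, -0.0227, 0.1736]
eef_rot: [[0.028, 1.0, 0.001], [1.0, -0.028, 0.0], [0.0, 0.001, -1.0]]
contact_force: [0.5, 0.6, -2.8]
gripper_width: 0.0102
t: 11.35
eef_pos: [0.62, 0.0963, 0.1728]
eef_rot: [[0.055, 0.999, -0.0], [0.999, -0.055, 0.002], [0.002, -0.001, -1.0]]
contact_force: [0.5, -0.3, -3.4]
gripper_width: 0.0099
t: 11.52
eef_pos: [0.6202, 0.0887, 0.1732]
eef_rot: [[0.063, 0.998, 0.0], [0.998, -0.063, -0.001], [-0.001, 0.0, -1.0]]
contact_force: [0.8, -0.5, -2.6]
gripper_width: 0.01
lip [0.50056755 0.0959798  0.13312481]
10 [-0.93254886 -0.04001912 -2.78982308] [-6.38171269e-01 -9.97961143e+00  9.65313360e-03]
20 [-2.14556174  0.03932937 -0.95030613] [-1.27634254e+00 -1.99592229e+01  1.93062672e-02]
34 [-4.33836465  0.18164548  1.21226852] [-2.16978231e+00 -3.39306789e+01  3.28206543e-02]
```

View pics/s5.png

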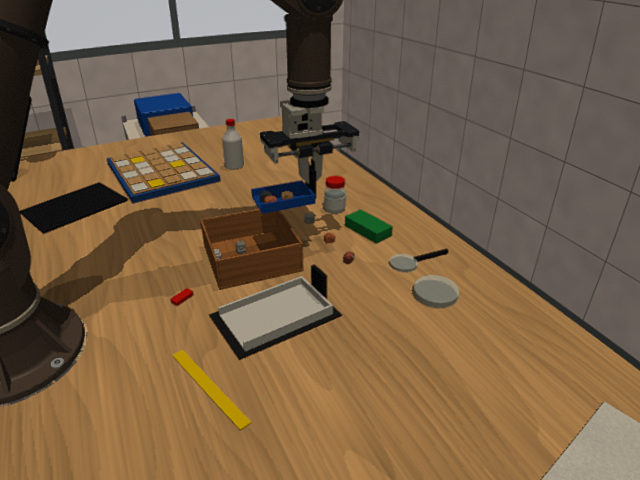

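```bash
python3 -m crank '0 0 0 -1.5 -.1 -2 0;0 0 0 -2.8 -.3 -5 0;0 0 0 -2.8 -.6 -10 0;0 -.5 0 -1.9 -1 -15 0;0 -1.1 0 -1 -1.3 -20 0'; python3 -m crank '0 -.4 0 .5 -.2 -3 0;0 -.9 0 1 -.4 -6 0;0 -1.5 0 1.6 -.7 -10 0;0 -2.2 0 2.2 -1 -14 0;0 -2.2 0 2.2 -1 -14 0'; python3 -m crank '0 0 0 0 0 0 0;0 0 0 0 0 0 0;0 0 0 0 0 0 0;0 0 0 0 0 0 0;0 0 0 0 0 0 0'; python3 - <<'E'
from h import *
s=observe();p=s['eef_pos'];R=s['eef_rot'];print('lip',p+R@np.array([0,-.12,.040]))
snap('side','s6.png');crop('side','s6c.png',190,150,350,300,4)
E
```

```text
t: 11.98
eef_pos: [0.6093, 0.0882, 0.163]
eef_rot: [[0.065, 0.936, 0.345], [0.998, -0.06, -0.024], [-0.001, 0.346, -0.938]]
contact_force: [-0.3, -0.7, -1.6]
gripper_width: 0.01
t: 12.4
eef_pos: [0.5807, 0.0904, 0.1832]
eef_rot: [[0.062, 0.834, 0.549], [0.998, -0.048, -0.04], [-0.007, 0.55, -0.835]]
contact_force: [-1.3, 0.0, -1.6]
gripper_width: 0.0096
t: 12.82
eef_pos: [0.5885, 0.0897, 0.1866]
eef_rot: [[0.065, 0.828, 0.558], [0.998, -0.051, -0.039], [-0.004, 0.559, -0.829]]
contact_force: [-0.1, -0.3, -0.9]
gripper_width: 0.01
lip [0.51153729 0.09430455 0.08632404]
```

View pics/s6c.png

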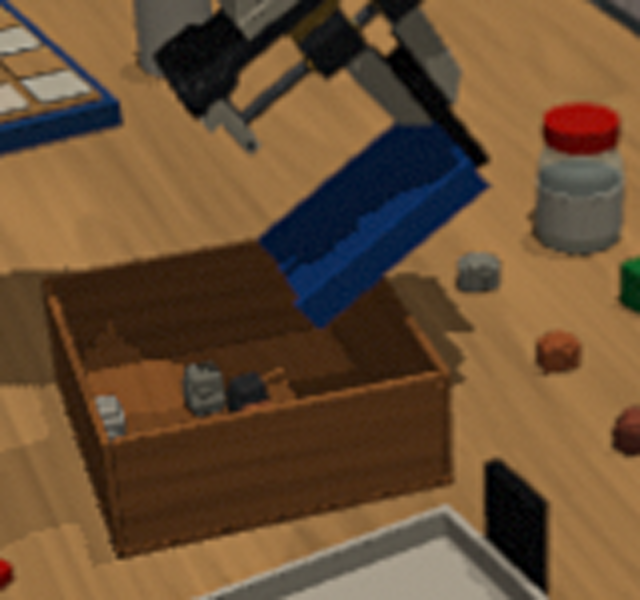

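The blue tray has emptied (dark and tan rocks visible in the box). Levelling it and moving up, with a top view to check.

```bash
python3 -m crank '0 .5 0 1.5 .4 6 0;0 1 0 3 .8 13 0;0 1.5 0 4 1.2 20 0;0 2 0 4 1.7 27 0;0 2 0 4 2.2 34 0'; python3 -m crank '0 1 3 0 0 0 0;0 2 6 0 0 0 0;0 3 9 0 0 0 0;0 4 12 0 0 0 0;0 4 13 0 0 0 0'; python3 - <<'E'
from h import *
snap('top','t4.png'); crop('top','t4c.png',200,180,440,380,3)
X=cloud('top'); r=X[240:280,350:410]; m=(r[...,2]>.06)&(r[...,2]<.08); q=r[m]; print(m.sum(), q.mean(0)if m.sum() else 0)
snap('side','s7.png')
E
```

```text
t: 13.28
eef_pos: [0.6093, 0.0914, 0.2289]
eef_rot: [[0.06, 0.996, 0.061], [0.998, -0.06, -0.003], [0.001, 0.061, -0.998]]
contact_force: [0.8, -0.5, -0.7]
gripper_width: 0.0096
t: 13.7
eef_pos: [0.6487, 0.2266, 0.225]
eef_rot: [[0.056, 0.996, 0.062], [0.998, -0.056, -0.005], [-0.001, 0.062, -0.998]]
contact_force: [-0.8, 1.4, -0.6]
gripper_width: 0.0098
132 [ 0.55229487 -0.0933421   0.06867372]
```

View pics/t4c.png

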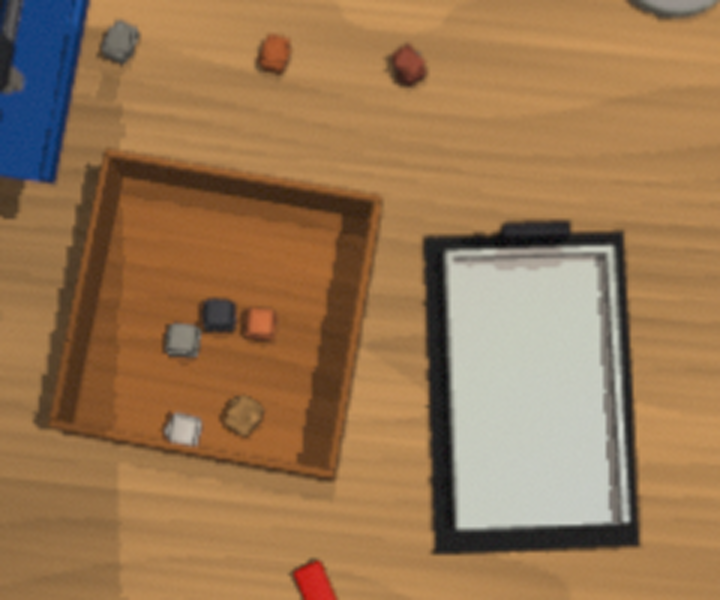

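View pics/s7.png

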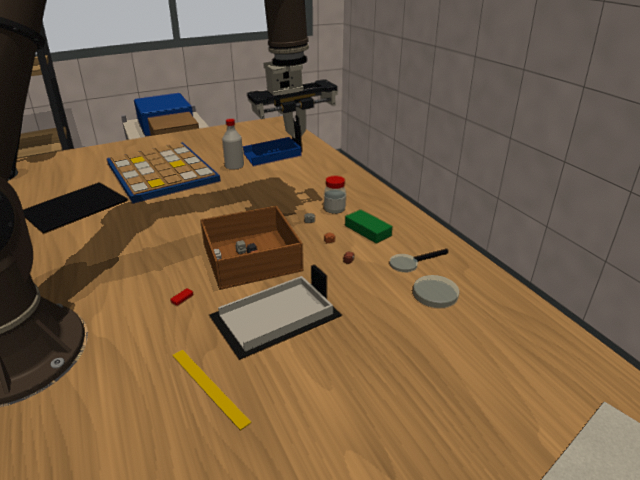

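All five tray rocks are in the box, and the white tray is on the mat with its handle at (.552,-.093). Now moving the blue tray above the white one.

```bash
python3 -m crank '0 -1 -2 0 0 1 0;0 -2.5 -5.3 0 0 2 0;0 -4.1 -8.6 0 0 3.5 1;0 -5.7 -11.9 0 0 3.5 3;0 -7.3 -15.2 0 0 3.5 5'; python3 -m crank '0 -1.6 -3.5 0 0 0 2;0 -3.2 -7 -1 0 0 3;0 -4.8 -10.5 -2 0 0 4;0 -6.8 -14.5 -3 0 0 5;0 -8.5 -17.6 -4 0 0 5.5'; python3 -m crank '0 0 0 0 0 0 0;0 0 0 0 0 0 0;0 0 0 0 0 0 0';python3 - <<'E'
from h import *
s=observe();R=s['eef_rot'];p=s['eef_pos'];print(p)
a=np.radians(7.4);T=np.c_[[-np.sin(a),np.cos(a),0],[np.cos(a),np.sin(a),0],[0,0,-1]]
print((np.array([.490,-.1012,.052])-p)*100, np.degrees(cv2.Rodrigues(T@R.T)[0].ravel()))
snap('side','s8.png')
E
```

```text
t: 14.22
eef_pos: [0.5737, 0.0654, 0.2261]
eef_rot: [[-0.026, 1.0, 0.002], [1.0, 0.026, -0.005], [-0.005, 0.001, -1.0]]
contact_force: [-0.1, -0.8, -0.7]
gripper_width: 0.0097
t: 14.63
eef_pos: [0.4879, -0.1103, 0.1864]
eef_rot: [[-0.121, 0.993, 0.003], [0.993, 0.121, -0.005], [-0.005, 0.003, -1.0]]
contact_force: [1.0, -1.1, -1.1]
gripper_width: 0.01
t: 14.88
eef_pos: [0.4893, -0.108, 0.1865]
eef_rot: [[-0.12, 0.993, 0.002], [0.993, 0.12, -0.004], [-0.004, 0.002, -1.0]]
contact_force: [-0.2, 0.6, -1.1]
gripper_width: 0.0097
[ 0.48927407 -0.10801662  0.18648338]
[  0.07259328   0.68166172 -13.44833815] [0.22963644 0.14278315 0.52028617]
```

View pics/s8.png

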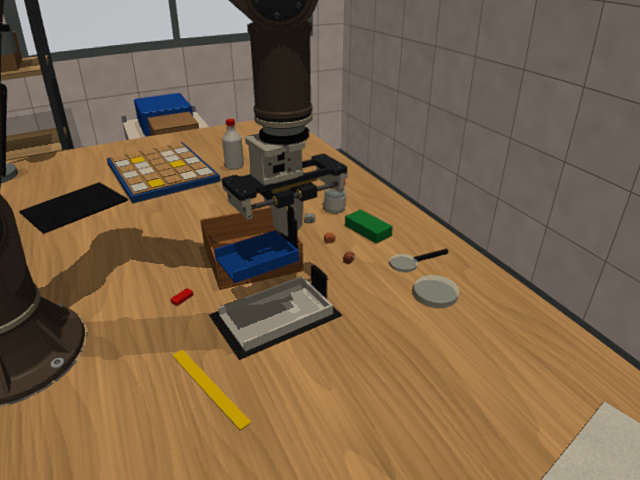

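```bash
python3 -m crank '0 0 .5 -3 0 0 .5;0 .1 .7 -6 .2 .1 .5;0 .1 .7 -9 .2 .1 .5;0 .1 .7 -10 .2 .1 .5;0 .1 .7 -10 .2 .1 .5'; python3 - <<'E'
from h import *
snap('side','s9.png');crop('side','s9c.png',190,210,360,360,4)
X=cloud('side');p=load('side')[0].astype(int)
m=(p[...,2]>p[...,0]+40)&(X[...,0]<.56)&(X[...,0]>.3)&(abs(X[...,1]+.1)<.1)
r=X[m];print(m.sum(),r.min(0),r.max(0)); print(cv2.minAreaRect(r[:,:2].astype(np.float32)*1000)); print(observe()['eef_pos'])
E
```

```text
t: 15.35
eef_pos: [0.4894, -0.099, 0.0844]
eef_rot: [[-0.132, 0.991, -0.004], [0.991, 0.132, -0.001], [-0.0, -0.004, -1.0]]
contact_force: [-0.1, -0.8, 0.1]
gripper_width: 0.01
2263 [ 0.36681447 -0.15839609  0.0411531 ] [ 0.48937135 -0.0650978   0.06353053]
((428.23492431640625, -111.45075988769531), (116.82052612304688, 81.92593383789062), 7.2331953048706055)
[ 0.49046644 -0.09958148  0.08595515]
```

View pics/s9c.png

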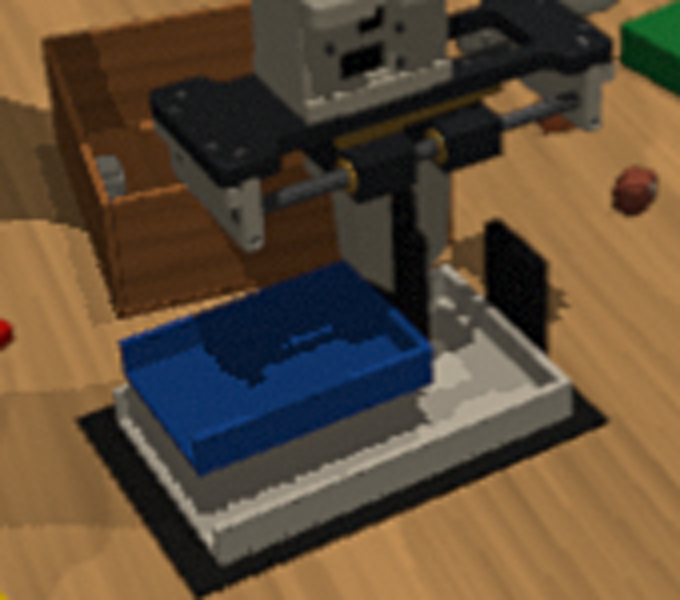

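The blue tray hangs centred over the white tray, about 33 mm above its seat. Lowering it.

```bash
python3 -m crank '0 0 0.1 -1 0 0 0;0 0 .1 -2 0 0 0;0 0 .1 -2.7 0 0 0;0 0 .1 -3.1 0 0 0;0 0 .1 -3.4 0 0 0'; python3 -m crank '0 0 0 -.1 0 0 0;0 0 0 -.1 0 0 0'; python3 - <<'E'
from h import *
snap('side','s10.png');crop('side','s10c.png',190,210,360,360,4)
X=cloud('side');p=load('side')[0].astype(int)
m=(p[...,2]>p[...,0]+40)&(X[...,0]<.56)&(X[...,0]>.3)&(abs(X[...,1]+.1)<.1)
r=X[m];print(m.sum(),r.min(0),r.max(0)); print(cv2.minAreaRect(r[:,:2].astype(np.float32)*1000)); print(observe()['eef_pos'])
E
```

```text
t: 15.82
eef_pos: [0.4905, -0.099, 0.0518]
eef_rot: [[-0.131, 0.991, -0.0], [0.991, 0.131, -0.001], [-0.001, -0.0, -1.0]]
contact_force: [-0.3, -0.8, 0.1]
gripper_width: 0.0097
t: 15.98
eef_pos: [0.4906, -0.099, 0.0517]
eef_rot: [[-0.131, 0.991, 0.0], [0.991, 0.131, -0.0], [-0.0, 0.0, -1.0]]
contact_force: [-3.1, 1.4, 6.6]
gripper_width: 0.0095
2105 [ 0.36708165 -0.15903345  0.00910641] [ 0.49029657 -0.06577449  0.03112823]
((429.77947998046875, -111.05975341796875), (117.21973419189453, 83.65180206298828), 7.438996315002441)
[ 0.49062498 -0.09904337  0.05171848]
```

View pics/s10c.png

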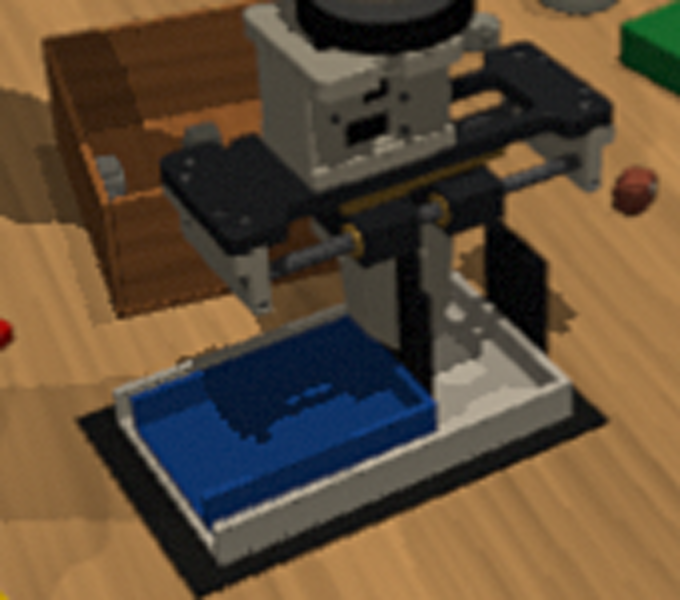

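It is seated (contact 6.6 N). Opening a little and rising.

```bash
python3 -m crank '2.8 0 0 0 0 0 0;2.8 0 0 0 0 0 0;2.8 0 0 0 0 0 0;2.8 0 0 0 0 0 0;2.8 0 0 0 0 0 0'; python3 -m crank '2.8 0 0 1 0 0 0;2.8 0 0 3 0 0 0;2.8 0 0 6 0 0 0;2.8 0 0 9 0 0 0;2.8 0 0 11 0 0 0';python3 - <<'E'
from h import *
snap('side','s11.png');crop('side','s11c.png',190,180,440,360,3)
E
```

```text
t: 16.45
eef_pos: [0.4906, -0.0991, 0.0512]
eef_rot: [[-0.131, 0.991, 0.0], [0.991, 0.131, -0.001], [-0.001, 0.0, -1.0]]
contact_force: [-0.7, 0.7, -0.7]
gripper_width: 0.0278
t: 16.87
eef_pos: [0.491, -0.0996, 0.1642]
eef_rot: [[-0.13, 0.991, 0.002], [0.992, 0.13, -0.001], [-0.001, 0.002, -1.0]]
contact_force: [0.5, -0.4, -0.1]
gripper_width: 0.0278
```

View pics/s11c.png

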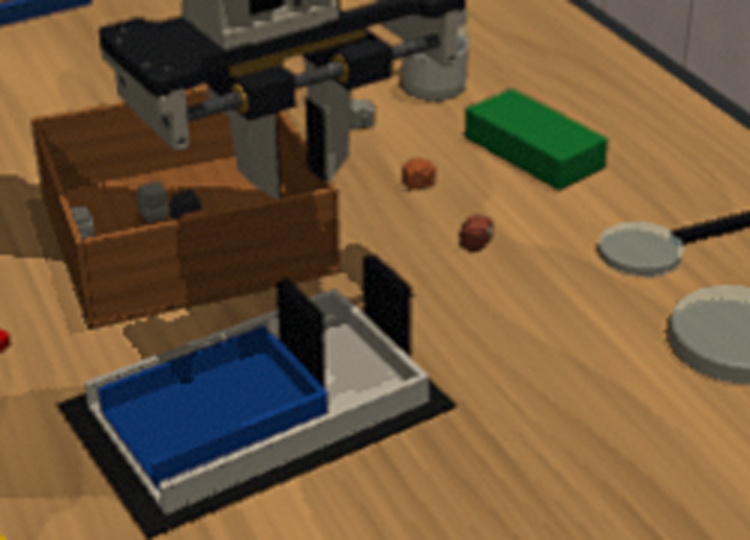

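Both trays are fine. Now for the loose rocks, with the jaws turned along y so the gripper body clears the jar and case.

```bash
python3 -m crank '5 2 0 2 0 0 6;5 5 0 2 0 0 13;5 8 1.5 2 0 0 20;5 11 3 2 0 0 27;5 14 5 2 0 0 34'; python3 -m crank '5 1 1 0 0 0 6;5 1.4 2 0 0 0 13;5 1.4 3 0 0 0 20;5 1.4 4 0 0 0 27;5 1.4 4.5 0 0 0 34';python3 -m crank '5 0 0 -1 0 0 6;5 0 0 -2 0 0 12;5 0 0 -2 0 0 12;5 0 0 -2 0 0 12;5 0 0 -2 0 0 12';python3 - <<'E'
from h import *
snap('wrist','w4.png'); print(observe()['joint_pos'])
snap('top','t5.png')
E
```

```text
t: 17.33
eef_pos: [0.6317, -0.0498, 0.1821]
eef_rot: [[-0.666, 0.746, 0.001], [0.746, 0.666, -0.001], [-0.002, 0.0, -1.0]]
contact_force: [-0.2, -1.8, -0.2]
gripper_width: 0.0496
t: 17.75
eef_pos: [0.6445, -0.0025, 0.1814]
eef_rot: [[-0.97, 0.243, 0.0], [0.243, 0.97, 0.0], [-0.0, 0.0, -1.0]]
contact_force: [-0.3, 0.4, 0.1]
gripper_width: 0.0497
t: 18.17
eef_pos: [0.6448, -0.0043, 0.1619]
eef_rot: [[-0.999, 0.047, 0.001], [0.047, 0.999, -0.0], [-0.001, -0.0, -1.0]]
contact_force: [0.8, -0.1, -0.2]
gripper_width: 0.0499
[-0.21756871  0.53406219  0.21277783  1.62499664 -0.1282929   0.99456817
  1.56069512]
```

View pics/w4.png

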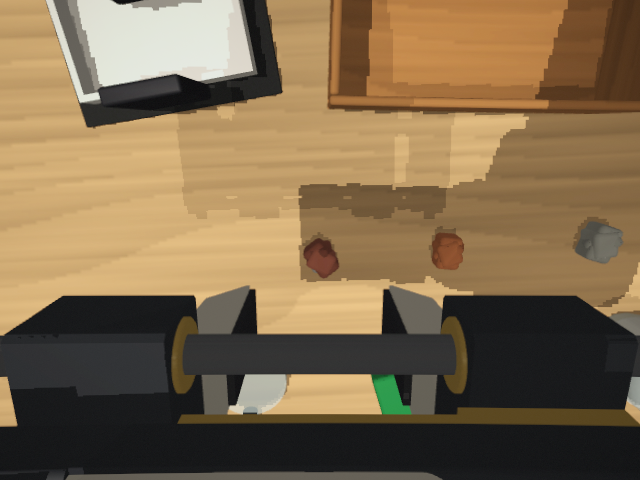

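View pics/t5.png

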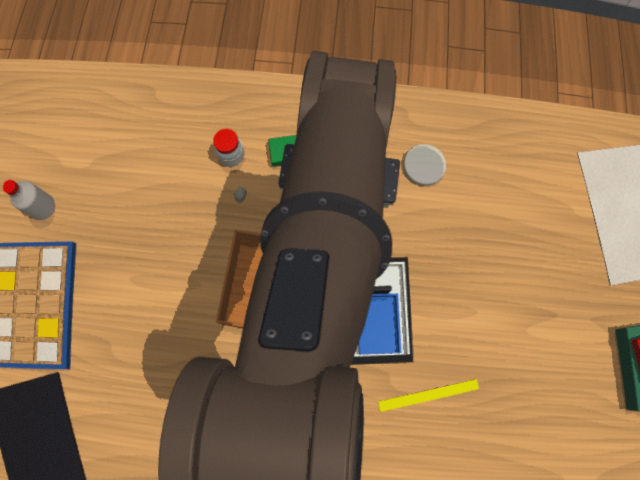

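```bash
cat > rocks.py <<'E'
from h import *
def rocks(cam='wrist',xmin=.62,xmax=.71):
    X=cloud(cam); m=((X[...,2]>.008)&(X[...,2]<.032)&(X[...,0]>xmin)&(X[...,0]<xmax)).astype(np.uint8)
    n,l,st,c=cv2.connectedComponentsWithStats(m)
    for i in range(1,n):
        if st[i,4]>80:
            r=X[l==i]; lo,hi=np.percentile(r,2,0),np.percentile(r,98,0); print(st[i,4],np.round(c[i]),np.round((lo+hi)/2,4),np.round(hi-lo,4),cv2.minAreaRect(r[:,:2].astype(np.float32)*1000)[1:])
E
python3 - <<'E'
from rocks import *
rocks(); print(observe()['eef_pos'])
E
```

```text
1255 [601. 243.] [0.663  0.1922 0.015 ] [0.0245 0.0199 0.0125] ((20.34105110168457, 26.030044555664062), 70.85770416259766)
913 [448. 252.] [0.6649 0.0866 0.0155] [0.0226 0.0174 0.0113] ((20.916521072387695, 24.118101119995117), 79.41110229492188)
926 [321. 258.] [ 0.6658 -0.0041  0.0152] [0.0235 0.0218 0.0118] ((26.786956787109375, 20.642894744873047), 23.21186637878418)
[ 0.64493748 -0.00413714  0.16200133]
```

```bash
python3 -m crank '5 1 0 -3 0 0 6;5 2.1 0 -6.5 0 0 13;5 2.1 0 -10 0 0 20;5 2.1 0 -13 0 0 23;5 2.1 0 -14.8 0 0 23'; python3 -m crank '0 0 0 0 0 0 0;0 0 0 0 0 0 0;0 0 0 0 0 0 0;0 0 0 0 0 0 0;0 0 0 0 0 0 0'; python3 -m crank '0 0 0 2 0 0 0;0 0 0 5 0 0 0;0 0 0 8 0 0 0;0 0 0 11 0 0 0;0 0 0 13 0 0 0'
```

```text
t: 18.68
eef_pos: [0.6643, -0.0043, 0.0105]
eef_rot: [[-0.936, -0.352, -0.003], [-0.352, 0.936, 0.0], [0.002, 0.001, -1.0]]
contact_force: [-30.2, 1.8, 264.1]
gripper_width: 0.05
t: 19.1
eef_pos: [0.6659, -0.0039, 0.0136]
eef_rot: [[-0.937, -0.35, 0.001], [-0.35, 0.937, 0.0], [-0.001, -0.0, -1.0]]
contact_force: [0.0, 0.1, 0.1]
gripper_width: 0.0214
t: 19.52
eef_pos: [0.6665, -0.0041, 0.1466]
eef_rot: [[-0.937, -0.35, 0.004], [-0.35, 0.937, 0.001], [-0.004, -0.001, -1.0]]
contact_force: [0.8, -0.0, 0.2]
gripper_width: 0.0201
```

The descent overshot: the tips touched the table and the reading showed 264 N, above the 120 N wrist limit. That may count against the run. From here I'll descend more slowly and stop higher. The rock is held (20 mm), so I'll carry it to the box.

```bash
python3 -m crank '0 -2.5 2.3 0 0 0 -5;0 -5.3 4.7 0 0 0 -10;0 -8.1 7 0 0 0 -15;0 -11 9.8 0 0 0 -20;0 -13.2 12 -1 0 0 -23'; python3 -m crank '0 0 0 -2 0 0 0;0 0 0 -4 0 0 0;0 0 0 -5 0 0 0;0 0 0 -5 0 0 0;4 0 0 -5 0 0 0'; python3 -m crank '5 0 0 0 0 0 0;5 0 0 0 0 0 0;5 0 0 2 0 0 0;5 0 0 5 0 0 0;5 0 0 7 0 0 0'
```

```text
t: 19.93
eef_pos: [0.5322, 0.1181, 0.1348]
eef_rot: [[-0.999, 0.048, 0.003], [0.048, 0.999, 0.002], [-0.003, 0.002, -1.0]]
contact_force: [0.3, 1.4, -0.2]
gripper_width: 0.0198
t: 20.35
eef_pos: [0.5338, 0.1155, 0.0833]
eef_rot: [[-0.999, 0.044, 0.0], [0.044, 0.999, -0.0], [-0.0, -0.0, -1.0]]
contact_force: [0.1, -0.1, 0.8]
gripper_width: 0.0227
t: 20.77
eef_pos: [0.5344, 0.1157, 0.1558]
eef_rot: [[-0.999, 0.044, 0.003], [0.044, 0.999, 0.001], [-0.003, 0.001, -1.0]]
contact_force: [0.3, 0.8, -0.5]
gripper_width: 0.0495
```

```bash
python3 -m crank '5 3.5 -1 0 0 0 0;5 7 -2 0 0 0 -2;5 10 -2.9 0 0 0 -5;5 11.5 -2.9 0 0 0 -8;5 11.5 -2.9 0 0 0 -8';python3 -m crank '5 0 0 0 0 0 0'; python3 - <<'E'
from rocks import *
snap('wrist','w5.png');rocks();print(observe()['eef_pos'])
E
```

```text
t: 21.18
eef_pos: [0.6521, 0.0855, 0.154]
eef_rot: [[-0.982, 0.187, 0.004], [0.187, 0.982, -0.001], [-0.004, 0.0, -1.0]]
contact_force: [-0.4, -0.1, -0.7]
gripper_width: 0.05
t: 21.27
eef_pos: [0.6491, 0.0866, 0.1535]
eef_rot: [[-0.983, 0.182, 0.001], [0.182, 0.983, -0.0], [-0.001, 0.0, -1.0]]
contact_force: [-0.6, 1.1, 0.1]
gripper_width: 0.0501
1177 [477. 225.] [0.6631 0.1926 0.0151] [0.0248 0.0201 0.0124] ((22.570573806762695, 26.03470230102539), 67.84036254882812)
911 [324. 254.] [0.6651 0.0878 0.0151] [0.0225 0.0192 0.012 ] ((21.150463104248047, 24.056087493896484), 78.7488021850586)
[0.64823464 0.08699026 0.15342949]
```

View pics/w5.png

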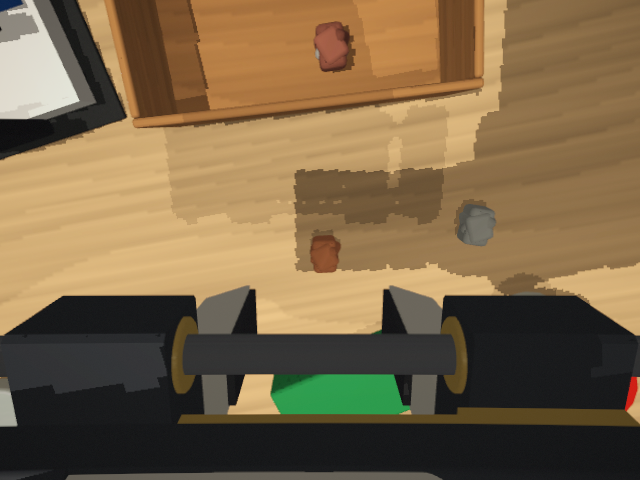

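The maroon rock is in the box at (333,45); the orange one is at (324,254). Descending gently.

```bash
python3 -m crank '5 .8 .1 -2.5 0 0 0;5 1.6 .1 -5 0 0 0;5 1.6 .1 -7.5 0 0 0;5 1.6 .1 -9.5 0 0 0;5 1.6 .1 -10.5 0 0 0'; python3 -m crank '5 0 0 -.7 0 0 0;5 0 0 -1.4 0 0 0;5 0 0 -2 0 0 0;5 0 0 -2.5 0 0 0;5 0 0 -2.8 0 0 0';python3 -m crank '0 0 0 -.1 0 0 0;0 0 0 -.1 0 0 0;0 0 0 -.1 0 0 0;0 0 0 -.1 0 0 0;0 0 0 -.1 0 0 0'
```

```text
t: 21.73
eef_pos: [0.6621, 0.0884, 0.046]
eef_rot: [[-0.984, 0.18, -0.003], [0.18, 0.984, -0.0], [0.003, -0.001, -1.0]]
contact_force: [-0.6, 1.5, -0.4]
gripper_width: 0.0498
t: 22.15
eef_pos: [0.6648, 0.0881, 0.0203]
eef_rot: [[-0.983, 0.182, 0.001], [0.182, 0.983, 0.0], [-0.001, 0.0, -1.0]]
contact_force: [-0.1, -1.1, -0.2]
gripper_width: 0.0501
t: 22.57
eef_pos: [0.6648, 0.088, 0.0196]
eef_rot: [[-0.983, 0.182, 0.001], [0.182, 0.983, 0.0], [-0.001, 0.0, -1.0]]
contact_force: [0.1, 0.3, 0.1]
gripper_width: 0.0213
```

```bash
python3 -m crank '0 0 0 1.5 0 0 0;0 0 0 4 0 0 0;0 0 0 7 0 0 0;0 0 0 10 0 0 0;0 0 0 12 0 0 0'; python3 -m crank '0 -3 -.5 0 0 0 0;0 -6.5 -1 0 0 0 0;0 -10 -1.5 0 0 0 0;0 -13 -2 0 0 0 0;0 -14.5 -2 0 0 0 0'; python3 -m crank '0 0 0 -2 0 0 0;0 0 0 -4 0 0 0;0 0 0 -5 0 0 0;0 0 0 -5 0 0 0;4 0 0 -5 0 0 0'; python3 -m crank '5 0 0 0 0 0 0;5 0 0 0 0 0 0;5 0 0 2 0 0 0;5 0 0 5 0 0 0;5 0 0 7 0 0 0'
```

```text
t: 22.98
eef_pos: [0.6655, 0.088, 0.1424]
eef_rot: [[-0.983, 0.182, 0.004], [0.182, 0.983, 0.0], [-0.004, 0.001, -1.0]]
contact_force: [1.7, 0.2, -0.8]
gripper_width: 0.0198
t: 23.4
eef_pos: [0.5156, 0.0667, 0.1393]
eef_rot: [[-0.983, 0.183, -0.002], [0.183, 0.983, -0.0], [0.001, -0.001, -1.0]]
contact_force: [-0.4, -0.9, -0.9]
gripper_width: 0.0197
t: 23.82
eef_pos: [0.5196, 0.0678, 0.0892]
eef_rot: [[-0.983, 0.182, -0.0], [0.182, 0.983, -0.0], [-0.0, -0.0, -1.0]]
contact_force: [0.4, 0.1, 1.2]
gripper_width: 0.023
t: 24.23
eef_pos: [0.5203, 0.0679, 0.1617]
eef_rot: [[-0.983, 0.182, 0.003], [0.182, 0.983, 0.0], [-0.002, 0.001, -1.0]]
contact_force: [0.0, -0.0, 1.2]
gripper_width: 0.0494
```

```bash
python3 -m crank '5 3 2.5 0 0 0 2;5 6 5 0 0 0 4;5 9 8 0 0 0 6;5 11.5 11 0 0 0 6;5 12.8 12.5 0 0 0 6';python3 -m crank '5 0 0 0 0 0 0;5 0 0 0 0 0 0'; python3 - <<'E'
from rocks import *
snap('wrist','w6.png');rocks();print(observe()['eef_pos'])
E
```

```text
t: 24.65
eef_pos: [0.65, 0.198, 0.16]
eef_rot: [[-0.997, 0.075, 0.003], [0.075, 0.997, 0.003], [-0.003, 0.003, -1.0]]
contact_force: [-0.7, 1.0, 0.4]
gripper_width: 0.0499
t: 24.82
eef_pos: [0.648, 0.1942, 0.1593]
eef_rot: [[-0.997, 0.076, 0.001], [0.076, 0.997, 0.0], [-0.001, 0.0, -1.0]]
contact_force: [-0.5, -0.1, -1.1]
gripper_width: 0.0501
1002 [319. 252.] [0.6632 0.1938 0.0153] [0.0249 0.0217 0.0118] ((22.678550720214844, 26.58101463317871), 67.6449966430664)
[0.64758679 0.19265267 0.15940144]
```

View pics/w6.png

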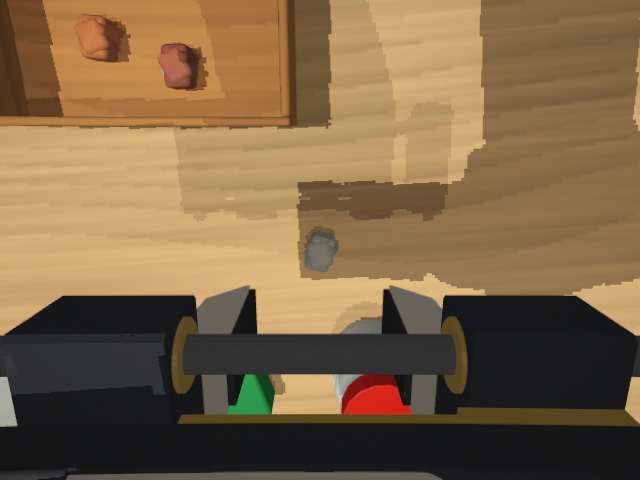

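```bash
python3 -m crank '5 .8 .1 -2.5 0 0 0;5 1.6 .1 -5 0 0 0;5 1.6 .1 -7.5 0 0 0;5 1.6 .1 -9.5 0 0 0;5 1.6 .1 -11 0 0 0'; python3 -m crank '5 0 0 -.7 0 0 0;5 0 0 -1.4 0 0 0;5 0 0 -2 0 0 0;5 0 0 -2.6 0 0 0;5 0 0 -2.9 0 0 0';python3 -m crank '0 0 0 -.1 0 0 0;0 0 0 -.1 0 0 0;0 0 0 -.1 0 0 0;0 0 0 -.1 0 0 0;0 0 0 -.1 0 0 0'
```

```text
t: 25.28
eef_pos: [0.6625, 0.1918, 0.0479]
eef_rot: [[-0.997, 0.08, -0.001], [0.08, 0.997, -0.001], [0.001, -0.001, -1.0]]
contact_force: [-0.2, -0.6, -0.4]
gripper_width: 0.0501
t: 25.7
eef_pos: [0.6637, 0.1939, 0.0203]
eef_rot: [[-0.997, 0.078, 0.001], [0.078, 0.997, 0.0], [-0.001, 0.0, -1.0]]
contact_force: [0.1, -0.1, -0.8]
gripper_width: 0.0499
t: 26.12
eef_pos: [0.6638, 0.1941, 0.0196]
eef_rot: [[-0.997, 0.078, 0.001], [0.078, 0.997, 0.0], [-0.001, 0.0, -1.0]]
contact_force: [-0.2, 0.1, 0.4]
gripper_width: 0.021
```

```bash
python3 -m crank '0 0 0 1.5 0 0 0;0 0 0 4 0 0 0;0 0 0 7 0 0 0;0 0 0 10 0 0 0;0 0 0 12 0 0 0'; python3 -m crank '0 -3 -1 0 0 0 0;0 -6.5 -2 0 0 0 0;0 -10 -3 0 0 0 0;0 -13 -4 0 0 0 0;0 -14.5 -4.5 0 0 0 0'
```

```text
t: 26.53
eef_pos: [0.6646, 0.1942, 0.1425]
eef_rot: [[-0.997, 0.078, 0.004], [0.078, 0.997, 0.001], [-0.004, 0.001, -1.0]]
contact_force: [0.3, 0.5, 1.0]
gripper_width: 0.0204
t: 26.95
eef_pos: [0.5147, 0.1476, 0.1393]
eef_rot: [[-0.997, 0.078, -0.001], [0.078, 0.997, -0.0], [0.001, -0.0, -1.0]]
contact_force: [-1.0, -0.2, -0.2]
gripper_width: 0.0208
```

```bash
python3 -m crank '0 0 -1 -2 0 0 0;0 0 -2 -4 0 0 0;0 0 -2 -5 0 0 0;0 0 -2 -5 0 0 0;4 0 -2 -5 0 0 0'; python3 -m crank '4 0 0 0 0 0 0;4 0 0 0 0 0 0;4 0 0 2 0 0 0;4 0 0 5 0 0 0;4 0 0 9 0 0 0'; python3 -m crank '4 0 3.5 3 0 0 0;4 0 7 6 0 0 0;4 0 10.5 6 0 0 0;4 0 14 6 0 0 0;4 0 17.5 6 0 0 0';python3 -m crank '4 0 4 0 0 0 0;4 0 8 0 0 0 0;4 0 12 0 0 0 0;4 0 12 0 0 0 0;4 0 12 0 0 0 0'; python3 - <<'E'
from h import *
snap('top','t6.png');crop('top','t6c.png',210,170,430,380,3);snap('side','s12.png')
E
```

```text
t: 27.37
eef_pos: [0.5187, 0.1295, 0.0892]
eef_rot: [[-0.997, 0.078, 0.0], [0.078, 0.997, 0.0], [-0.0, 0.0, -1.0]]
contact_force: [0.5, 0.2, 0.6]
gripper_width: 0.0243
t: 27.78
eef_pos: [0.5173, 0.129, 0.1791]
eef_rot: [[-0.997, 0.077, -0.003], [0.077, 0.997, -0.001], [0.002, -0.002, -1.0]]
contact_force: [0.8, -0.1, 0.0]
gripper_width: 0.0397
t: 28.2
eef_pos: [0.5187, 0.3069, 0.2414]
eef_rot: [[-0.997, 0.077, 0.004], [0.077, 0.997, 0.002], [-0.003, 0.003, -1.0]]
contact_force: [-0.0, 0.1, -0.0]
gripper_width: 0.04
t: 28.62
eef_pos: [0.517, 0.4278, 0.2391]
eef_rot: [[-0.997, 0.073, 0.0], [0.073, 0.997, 0.001], [-0.0, 0.001, -1.0]]
contact_force: [0.0, -1.3, -0.9]
gripper_width: 0.04
```

View pics/t6.png

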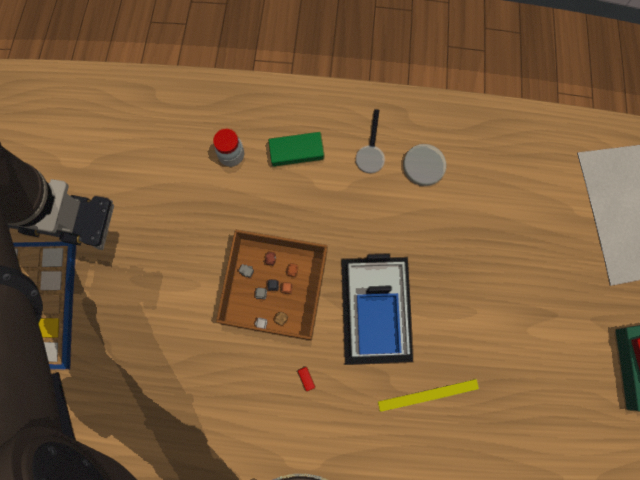

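View pics/t6c.png

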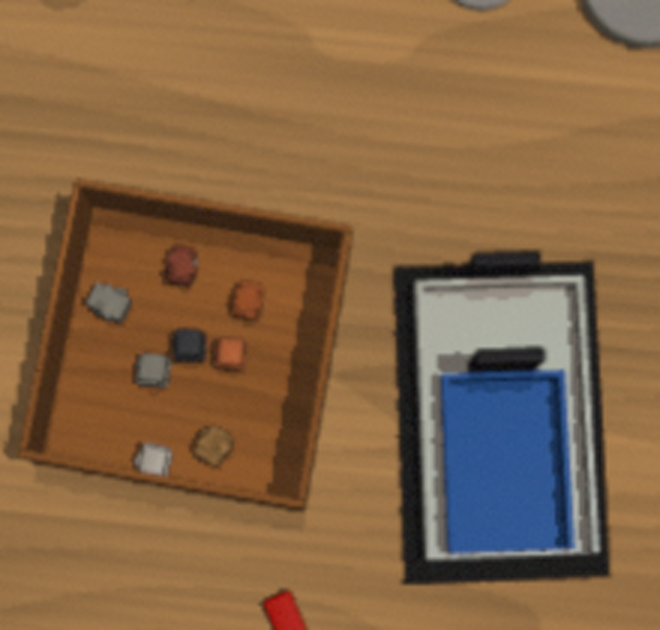

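View pics/s12.png

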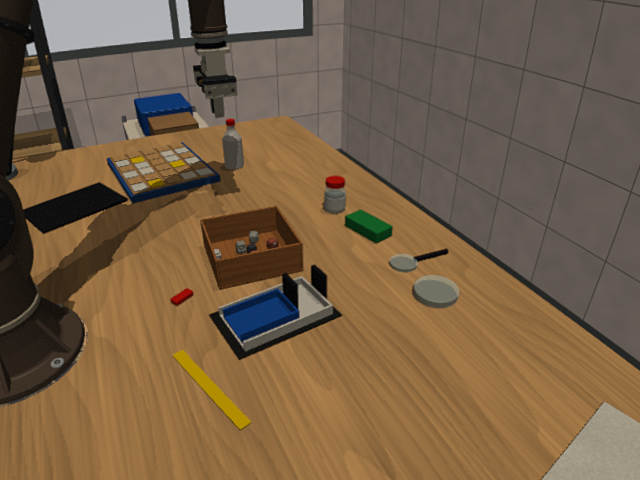

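```bash
python3 - <<'E'
from h import *
X=cloud('top'); K,D,R,t=pose('top')
m=((X[...,2]>.009)&(X[...,2]<.2)).astype(np.uint8)
n,l,st,c=cv2.connectedComponentsWithStats(m)
for i in range(1,n):
    if st[i,4]>25: print(st[i],np.round(np.nanmedian(X[l==i],0),3))
p=load('top')[0].astype(int)
b=(p[...,2]>p[...,0]+50)&(np.abs(X[...,0]-.44)<.1)&(np.abs(X[...,1]+.1)<.09); r=X[b]
print('blue',cv2.minAreaRect(r[:,:2].astype(np.float32)*1000),np.nanpercentile(r[:,2],[5,50,95]))
w=(p.min(2)>110)&(np.abs(X[...,0]-.44)<.13)&(np.abs(X[...,1]+.1)<.09)&(X[...,2]<.04); r=X[w]
print('white',cv2.minAreaRect(r[:,:2].astype(np.float32)*1000),np.nanpercentile(r[:,2],[5,50,95]))
# rocks in box frame
for uv in [(182,265),(109,301),(247,300),(188,345),(229,353),(152,370),(212,445),(152,459)]:
    u,v=int(210+uv[0]/3),int(170+uv[1]/3); q=X[v,u]-[.481,.0997,0]; a=np.radians(-4); print(np.round([np.cos(a)*q[0]+np.sin(a)*q[1],-np.sin(a)*q[0]+np.cos(a)*q[1],q[2]],3))
E
```

```text
[361 109  18  44 225] [ 0.824 -0.068  0.012]
[213 129  31  37 872] [0.741 0.219 0.082]
[ 268  132   57   34 1514] [0.766 0.088 0.03 ]
[ 404  144   42   42 1387] [ 0.765 -0.18   0.016]
[357 152  19  18 103] [ 0.764 -0.061  0.01 ]
[ 216  229  112  112 2251] [0.508 0.123 0.062]
[  14  241   62  129 4516] [0.434 0.543 0.025]
[265 251  11  15 124] [0.536 0.114 0.024]
[ 349  253   61  103 4160] [ 0.453 -0.106  0.014]
[283 263  15  14 123] [0.516 0.068 0.024]
[239 264  15  13 140] [0.507 0.158 0.025]
[254 279  25  21 253] [0.475 0.115 0.029]
[281 282  13  12 112] [0.481 0.075 0.027]
[275 312  13  14 124] [0.421 0.08  0.025]
[ 616  325   24   87 1472] [ 0.392 -0.624  0.045]
[298 367  17  24 218] [0.311 0.02  0.012]
[ 52 373  21  64 312] [0.193 0.498 0.01 ]
[288 477  27   3  48] [0.121 0.011 0.012]
blue ((429.59283447265625, -108.56214904785156), (114.50245666503906, 80.27671813964844), 7.418545246124268) [0.00905136 0.01290148 0.02899727]
white ((459.57830810546875, -107.86459350585938), (180.64120483398438, 113.21971130371094), 7.326815128326416) [0.00523282 0.00938334 0.02625669]
[0.053 0.018 0.027]
[0.022 0.061 0.024]
[ 0.037 -0.029  0.027]
[0.    0.004 0.035]
[ 0.002 -0.023  0.031]
[-0.018  0.024  0.031]
[-0.059 -0.022  0.025]
[-0.075  0.013  0.032]
```

```bash
python3 - <<'E'
from plant import ticket
print(ticket.finish_job())
E
```

```text
the job is handed in; nothing more can be done
None
```

The task is finished and handed in at about 29 s, but one force reading during it broke the 120 N wrist limit and may fail the run.

**The problem:** on the first loose-rock grasp I came down too fast and the fingertips touched the table. The force reading at that moment was 264 N. I made the later descents slower and stopped higher, and saw no other contact beyond about 7 N. No verdict was reported.

**What I did:**
- Tipped the white tray's 2 rocks into the box and laid the tray flat on the mat.
- Tipped the blue tray's 3 rocks into the box and set the tray inside the white one.
- Picked up the 3 loose rocks I could find and dropped them into the box.

**Last camera checks:**

| Item | Reading | Allowed |
|---|---|---|
| Rocks in the box | 8, all within 75 mm of the box centre along its sides, tops at or below 35 mm | 86 mm, and below 65 mm |
| White tray | centre about 4 mm from the mat's, within about 1° of its direction | 35 mm, 20° |
| Blue tray along the white one | about 30 mm towards the open end | 50 mm |
| Blue tray across the white one | about 3 mm off centre | 20 mm |

The dish, jar, lens and slide case look the same as at the start. The height map showed no other rocks on the visible table, and the gripper ended clear of everything.

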